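Lay out the patterns on the moulding board

ROBOT

A 6-joint arm with a two-finger parallel gripper is mounted at the origin on the work surface. World frame = base frame: x ahead of the robot, y to its left, z up, the work surface at z = 0. Lengths are in m, angles in rad, forces in N, time in s.
With the tool pointing down it reaches from about 0.325 to 1 m from the base axis. Payload 5.1 kg.
Tool frame: the origin (TCP) lies midway between the tips of the shut fingers; the grasp point (between the pads) lies 19 mm behind it (robot.grip_point_offset is the distance from the TCP to the grasp point, in m); z points along the fingers, y is the line along which they close (so a half turn about z gives the same grasp; the last joint's range is limited). The gripper opens to 85 mm and grips with 20 to 120 N. Pads are 22 mm wide; open, the fingers measure 114 mm over their backs; the gripper's body (76 mm by 85 mm) begins 54 mm behind the grasp point. The pads swing forward as they close: fully open they stand 13 mm farther back than shut.
Start: joints at [1.257, 0.124, 1.65, -0, 1.367, -0.083], TCP at [0.149, 0.633, 0.231] pointing down, gripper open.
Joint ranges: [-2.61, 2.61], [-1.02, 2.33], [0.03, 2.71], [-1.35, 4.49], [0.32, 2.68], [-2.91, 2.91]. Speed limits (rad/s): [2.57, 2.57, 3.14, 3.14, 3.14, 3.14].

INTERFACE

Orientations are given as [roll, pitch, yaw] about the fixed x, y, z axes, in that order (R = Rz(yaw) Ry(pitch) Rx(roll)).
In Python, from plant import robot, optics gives the robot as it stands.
- The arm moves only by the tool arm_command, never from a script. Its argument "series" is text: rows parted by semicolons, each of 5 numbers parted by spaces: the shift along the tool's x, y, z in units of 0.2 m (1.0 is 0.2 m), then the turn about the tool's z in units of 360 degrees (1.0 is 360 degrees), then the closure, from 0 (fully open) to 1 (shut). A call has exactly 10 rows; each row is the pose to reach, as a shift and turn from the pose commanded when the call began, along the tool's axes at that moment, turning the shorter way round; what a row does not reach only later rows make up. A row lasts 1/10 s, in which the tool goes at most 50 mm and 8.59 degrees, less where a joint would pass 70% of its speed; a pose out of reach is approached as far as the arm can. A call with a number of a shift or a turn outside -1 to 1 is refused whole. A call with a gripper value outside its range is refused whole. The fingers move at their own pace and stop on an object; "squeeze" is the grip in N (left out, the last holds). Time passes only in rows, so rows that repeat a pose let the fingers close, or fill a call up. It gives the time, the measured TCP pose, the force, the opening and the grip force at its end, in the units of the state.
- robot.observe(): the state, without advancing time (a new reading comes with each control period).
- optics.snapshot(name): name is "scene" or "top" or "wrist"; returns a dict with "img" (480x640x3 uint8, red, green, blue), "intrinsics" (3x3 intrinsics, pixels), "eye" and "orientation" of the camera in the world. Camera axes: x right, y down, z forward; pixel columns grow to the right and rows downward; lengths in m; the calibration is good to about 2 mm. The wrist camera is an equidistant fisheye: a pixel r from the principal point sees the ray r / f radians off the axis. A picture is of the moment at which its call begins. There is no depth.
- robot.sign_off(): hands the job in; it is judged then, once.
The state is a dict: "time_s": time; "joint_positions": joint angles; "dq": joint speeds; "joint_efforts": joint torques, N m; "eef_pos": TCP position; "eef_rot": TCP orientation; "force": force on the tool from outside, world axes, zero at the start; "moment": the same for the moment, N m; "gripper_width": opening from 0.0 (shut) to 1.0 (fully open); "grip_force": force on a finger pad.
Only numpy, scipy, OpenCV 4.12 (cv2) and the standard library are available. Lean on these libraries where they do the work, as an engineer would, in place of code of your own. Each camera call takes 0.05 s, during which the arm holds its last target. There are 200 camera calls.

TASK

Lay out the moulding board for the next brass casting: put the green runner on the board's black centre line, halfway along, round well towards the robot, and at the end of each of its two ingates, left and right, lay the red pattern whose shape matches the brass sample lying beside the board on that side, flat, with its straight foot square to the ingate and close up against it. Stand the green sprue pin upright, narrow end down, in the centre of the runner's round well. Leave the third pattern (its sample is in the dish) and the samples where they are.

Things in the scene. Friction and masses are not known exactly. Their poses are not given: they have to be found in the camera images.
- board: Moulding board, pale plywood 200 (x) x 230 (y) mm, fixed, bare at the start; top face 22 mm above its origin (middle of the underside, on the bench). A thin black centre line runs along x down its middle. x points away from the robot (within 0.2 rad of world x), y to the left.
- runner: Runner, green: bar 16 wide, 14 high along x, from a round well (40 dia, 16 high, flat top, centre x=-42) to its end at x=+68; two ingate stubs (18 wide, 9 high) at x=+44, ends at y=+22 and -22 (all mm). Origin: underside, at the balance point; grip here across the 16. 70 g. Starts flat on a fixed brown wooden sheet (6 thick) beside the board, well roughly towards the robot.
- sprue: Sprue pin, green: a round tapered peg 80 mm high, 24 mm diameter at the bottom and 32 mm at the top. Origin: middle of its lower, narrow end; z up its axis. It starts standing on the brown sheet, narrow end down, and is used that way up. About 50 g.
- pattern_eye: Casting pattern, red, flat, 16 mm thick, 60 g. Outline: a ring with a hole (outside diameter 44, hole 22, centred on the origin), and at +x a straight foot bar 36 mm wide, its flat outer face at x=+24. Origin: underside, best grip here across y. Starts on the brown sheet, foot roughly away from the robot.
- pattern_trefoil: Casting pattern, red, flat, 16 mm thick, 60 g. Outline: a clover leaf of three lobes (radius 12, at y=+12, y=-12 and x=-17; 48 across), and at +x a straight foot bar 36 mm wide, its flat outer face at x=+24. Origin: underside, best grip here across y. Starts on the brown sheet, foot roughly away from the robot.
- pattern_fork: Casting pattern, red, flat, 16 mm thick, 60 g. Outline: a fork (44 across, flat sides, two prongs ending at x=-31, open slot 22 wide between them), and at +x a straight foot bar 36 mm wide, its flat outer face at x=+24. Origin: underside, best grip here across y. Starts on the brown sheet, foot roughly away from the robot.
- sample_eye: Sample casting, brass, 14 mm thick, outline and axes as pattern_eye. Of the three samples one lies on the bench by the board's left edge (about 155 mm to +y of the board's origin, in its frame), one by its right edge (155 mm to -y), the third in a round aluminium dish (112 mm across, 14 high) on the far side; which lies where changes.
- sample_trefoil: Sample casting, brass, 14 mm thick, outline and axes as pattern_trefoil. Of the three samples one lies on the bench by the board's left edge (about 155 mm to +y of the board's origin, in its frame), one by its right edge (155 mm to -y), the third in a round aluminium dish (112 mm across, 14 high) on the far side; which lies where changes.
- sample_fork: Sample casting, brass, 14 mm thick, outline and axes as pattern_fork. Of the three samples one lies on the bench by the board's left edge (about 155 mm to +y of the board's origin, in its frame), one by its right edge (155 mm to -y), the third in a round aluminium dish (112 mm across, 14 high) on the far side; which lies where changes.
There are look-alikes about, which are no part of the job. Leave any blue or purple look-alike of the sprue alone.

How it is judged:
By the outcome, as a careful person would: the job done as asked, in the order asked, and still so for the second after the job is handed in, with the robot touching nothing.
It also fails if it takes over 102 s, if anything falls off the work surface, if the arm or the gripper's body presses on something with over 40 N, if the wrist force passes 120 N, or if a joint passes its speed limit or range.

## Working session

There is one attempt and no reset: what is moved stays moved. The work goes in short steps, Python scripts to look and compute and a tool call to move; the robot and the scene stay as the last step left them, time stands still between calls to the robot, and variables do not carry over. Pictures are saved under pics/ and viewed, at most 14 in all, crops included, and the job is handed in when it is done.

Besides the shell and the picture viewer there is one more tool, called as name(argument=value, ...) on one line, values as JSON. arm_command: Moves the arm, as the interface text tells. Shifts and turns lie within -1 to 1; 1 stands for 0.2 m of shift or 360 degrees of turn. Its arguments: {"type":"object","properties":{"series":{"type":"string"},"squeeze":{"type":"number"}},"required":["series"]}

```bash
ls; mkdir -p pics; python3 - <<'E'
from plant import robot, optics
import cv2, numpy as np
print(robot.observe())
for n in ("top","scene"):
    s=optics.snapshot(n); cv2.imwrite(f"pics/{n}0.png",s["img"][:,:,::-1]); np.savez(f"pics/{n}0.npz",**s)
    print(n,s["intrinsics"],s["eye"],s["orientation"])
E
```

```text
pics
{'time_s': 0.0, 'joint_positions': array([ 1.25743527e+00,  1.24508639e-01,  1.65168048e+00, -4.91851147e-06,
        1.36750548e+00, -8.25896329e-02]), 'dq': array([ 0.00036501,  0.00085226,  0.00076322, -0.00026707,  0.00144477,
        0.00174367]), 'joint_efforts': array([-1.77314992e-03, -4.23628271e+01, -3.65441287e+01, -2.58803702e-04,
        7.22456098e-03, -2.73016468e-06]), 'eef_pos': array([0.14850625, 0.63217581, 0.23004691]), 'eef_rot': array([-3.13949748e+00, -1.68602498e-04,  2.91082205e+00]), 'force': array([ 0.02128806, -0.29237702,  0.43657877]), 'moment': array([-0.02987793, -0.00964309,  0.02479591]), 'grip_force': 0.0, 'gripper_width': 0.9996513292861764}
top [[489.32599871   0.         311.71331584]
 [  0.         489.32599871 244.32559812]
 [  0.           0.           1.        ]] [5.23703559e-01 1.80490800e-04 9.58298754e-01] [-3.06222821 -0.00568606 -1.56957958]
scene [[530.65463653   0.         311.82198437]
 [  0.         530.65463653 240.29616363]
 [  0.           0.           1.        ]] [1.03899721 0.44597413 0.73825177] [-2.39870167 -0.01353585  2.36044811]
```

View pics/top0.png

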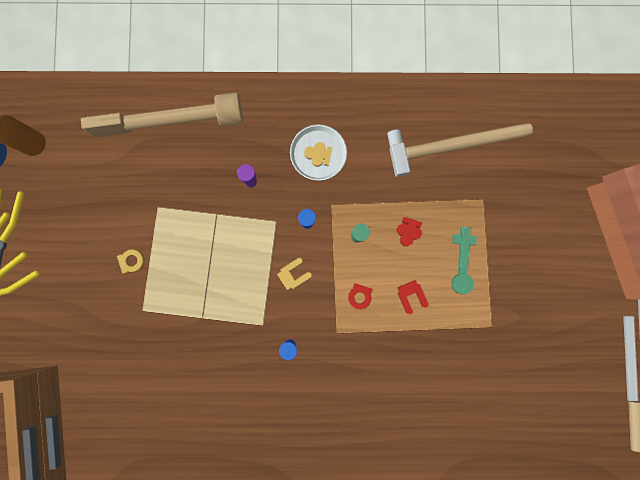

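View pics/scene0.png

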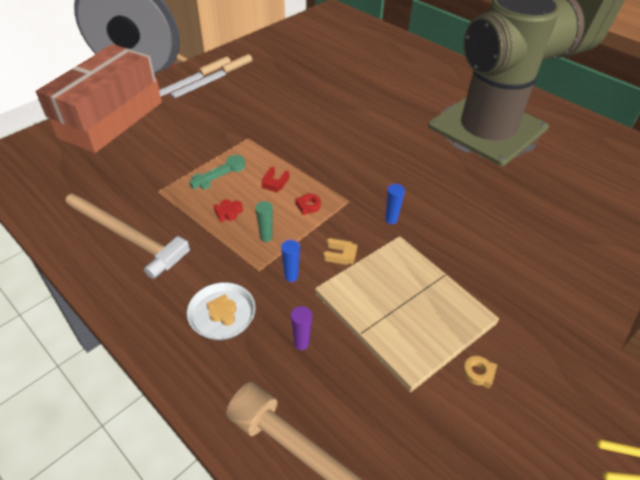

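The left sample (130,261) is an eye, the right one (293,275) a fork, and the dish (318,153) holds the trefoil. The red eye is at (360,297), red fork at (412,297), red trefoil at (409,231) and the runner at (463,260). Candidates for the sprue are green (361,233), blue (307,217), blue (288,350) and purple (246,173). I choose the green one.

```bash
cat > h.py <<'E'
import numpy as np, cv2
from scipy.spatial.transform import Rotation as R
from plant import robot, optics
def snap(n,name):
    s=optics.snapshot(n); np.savez(f"pics/{name}.npz",**s); cv2.imwrite(f"pics/{name}.png",s["img"][:,:,::-1]); s["fish"]=n=="wrist"; return s
def cast(s,px,z):
    "pixels -> world points on plane z"
    K=s["intrinsics"]; p=(np.atleast_2d(px)-K[:2,2])/[K[0,0],K[1,1]]
    if s["fish"]:
        r=np.linalg.norm(p,axis=1)+1e-12; d=np.c_[p*(np.sin(r)/r)[:,None],np.cos(r)]
    else: d=np.c_[p,np.ones(len(p))]
    d=R.from_euler("xyz",s["orientation"]).apply(d); e=np.asarray(s["eye"])
    return (e+d*((z-e[2])/d[:,2])[:,None])[:,:2]
def mask(s,c):
    h=cv2.cvtColor(s["img"],cv2.COLOR_RGB2HSV)
    lo,hi=dict(red=((0,150,60),(6,255,255)),green=((65,60,40),(92,255,255)),pale=((15,30,130),(30,125,255)),brass=((14,126,120),(30,255,255)),dark=((0,0,0),(180,255,75)))[c]
    m=cv2.inRange(h,lo,hi)
    if c=="red": m|=cv2.inRange(h,(174,150,60),(180,255,255))
    return m
def blobs(s,c,amin=60):
    cs,_=cv2.findContours(mask(s,c),cv2.RETR_EXTERNAL,cv2.CHAIN_APPROX_NONE)
    return sorted([k[:,0].astype(float) for k in cs if cv2.contourArea(k)>amin],key=lambda k:-cv2.contourArea(k.astype(np.float32)))
def cen(w):
    m=cv2.moments((w*1e4).astype(np.float32)); return np.array([m["m10"],m["m01"]])/m["m00"]/1e4
def rect(w):
    (c,d,a)=cv2.minAreaRect((w*1e3).astype(np.float32)); return np.round(np.array(c)/1e3,4),np.round(d,1),round(a,2)
def go(x,y,z,yaw,ref=None):
    "numbers for a row: shift in tool axes /0.2 m, turn /360 deg"
    o=robot.observe(); Rm=R.from_euler("xyz",o["eef_rot"]); 
    d=Rm.inv().apply(np.array([x,y,z])-o["eef_pos"])/0.2
    dy=(yaw-o["eef_rot"][2]+np.pi/2)%np.pi-np.pi/2
    print("row",np.round(d,4),"turn",round(-dy/2/np.pi,4),"q6",round(o["joint_positions"][5],2),"yaw",round(o["eef_rot"][2],4))
E
python3 - <<'E'
from h import *
s=dict(np.load("pics/top0.npz")); s["fish"]=False
for c,z in(("red",.022),("green",.02),("brass",.014),("pale",.022)):
    for k in blobs(s,c): 
        w=cast(s,k,z); print(c,k.mean(0).round(),cen(w).round(4),*rect(w))
for p in ((216.5,214),(203.5,317)): print(cast(s,p,.022))
s=dict(np.load("pics/scene0.npz")); print(robot.observe()["time_s"])
cv2.imwrite("pics/crop.png",cv2.resize(s["img"][120:360,150:450,::-1],None,fx=2.6,fy=2.4))
E
```

```text
red [409. 230.] [ 0.6248 -0.1923] [ 0.622  -0.1916] [47.4 52.9] 71.47
red [412. 297.] [ 0.5023 -0.1948] [ 0.4985 -0.1965] [55.  45.8] 23.05
red [360. 296.] [ 0.4991 -0.0965] [ 0.498  -0.0963] [42.6 44.5] 71.66
green [463. 258.] [ 0.5655 -0.2962] [ 0.569 -0.297] [ 42.8 127.7] 87.46
green [360. 233.] [ 0.6212 -0.0981] [ 0.6214 -0.0991] [32.8 33.1] 89.7
brass [410. 266.] [ 0.559  -0.1957] [ 0.5594 -0.1961] [249. 299.] 2.26
brass [ 11. 429.] [0.2525 0.5587] [0.2497 0.56  ] [183.2  25.8] 7.27
brass [294. 274.] [0.54   0.0328] [0.5421 0.0296] [47.4 57.6] 32.85
brass [129. 261.] [0.567  0.3454] [0.5675 0.3445] [44.2 46.4] 20.06
brass [320. 154.] [ 0.7773 -0.0171] [ 0.7769 -0.0173] [44.  51.2] 0.15
brass [ 13. 216.] [0.6518 0.5748] [0.6523 0.5731] [ 21.6 102.2] 71.94
brass [ 19. 283.] [0.5243 0.5549] [0.5238 0.5552] [16.  85.5] 28.78
brass [ 11. 264.] [0.5612 0.5707] [0.5593 0.5727] [15.4 67.4] 41.77
brass [  3. 219.] [0.649  0.5921] [0.6469 0.5939] [13.7 30.7] 58.75
pale [209. 266.] [0.5579 0.1904] [0.5579 0.1904] [231.8 201.3] 83.17
pale [185. 113.] [0.8566 0.2347] [0.8472 0.2493] [ 59.4 228.1] 13.32
pale [468. 140.] [ 0.8043 -0.3148] [ 0.8039 -0.3129] [ 24.  254.4] 11.31
pale [634. 426.] [ 0.2593 -0.6091] [ 0.2575 -0.6076] [20.7 89.4] 87.13
pale [100. 120.] [0.8406 0.4085] [0.8407 0.4087] [23.1 76.8] 8.34
[[0.65648841 0.17848565]]
[[0.45969984 0.19981913]]
0.1
```

View pics/crop.png

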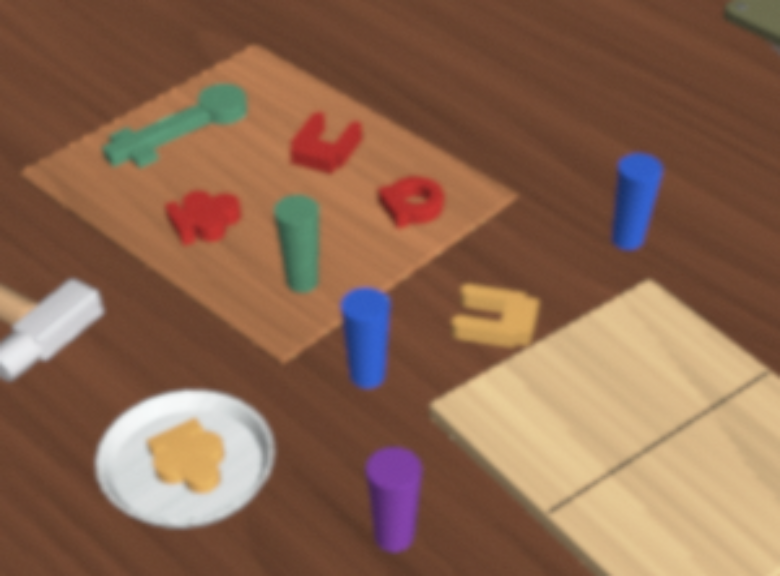

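The crop confirms it: the green pin at (297,245) in the crop stands on the sheet. The blue and purple ones are look-alikes standing off it.

```bash
cat >> h.py <<'E'
def plan(x,y,z,yaw,n):
    o=robot.observe(); p=o["eef_pos"]; a=o["eef_rot"][2]; t=np.array([x,y,z]); da=(yaw-a+np.pi)%(2*np.pi)-np.pi
    print("now",p.round(4),round(a,4),"q6",round(o["joint_positions"][5],2),"t",round(o["time_s"],1),"end q6",round(np.arctan2(y,x)+np.pi/2-yaw,2))
    for i in range(n):
        ai=a+da*i/n; Rm=R.from_euler("xyz",[np.pi,0,ai]) if i else R.from_euler("xyz",o["eef_rot"])
        print("leg",i,np.round(Rm.inv().apply((t-p)/n)/.2,4),"turn",round(-da/n/2/np.pi,4))
E
python3 - <<'E'
from h import *
s=snap("wrist","w0"); o=robot.observe(); Rt=R.from_euler("xyz",o["eef_rot"])
print(s["intrinsics"],"eye in tool",Rt.inv().apply(s["eye"]-o["eef_pos"]),"\n",(Rt.inv()*R.from_euler("xyz",s["orientation"])).as_matrix().round(3))
plan(.52,.19,.3,-.1,3)
E
```

```text
[[371.64829954   0.         320.34933187]
 [  0.         371.64829954 236.39105832]
 [  0.           0.           1.        ]] eye in tool [ 0.06790486 -0.00051171 -0.14333267] 
 [[ 0.    -0.963 -0.27 ]
 [ 1.     0.    -0.   ]
 [ 0.    -0.27   0.963]]
now [0.1486 0.6323 0.2303] 2.9108 q6 -0.08 t 0.1 end q6 2.02
leg 0 [-0.7712 -0.5762 -0.1153] turn 0.1597
leg 1 [-0.9002  0.341  -0.1161] turn 0.1597
leg 2 [-0.196   0.9425 -0.1161] turn 0.1597
```

arm_command(series="-0.77 -0.576 -0.116 0.16 0;-0.77 -0.576 -0.116 0.16 0;-0.77 -0.576 -0.116 0.16 0;-0.77 -0.576 -0.116 0.16 0;-0.77 -0.576 -0.116 0.16 0;-0.77 -0.576 -0.116 0.16 0;-0.77 -0.576 -0.116 0.16 0;-0.77 -0.576 -0.116 0.16 0;-0.77 -0.576 -0.116 0.16 0;-0.77 -0.576 -0.116 0.16 0", squeeze=60)

```text
time_s: 1.15
eef_pos: [0.2721, 0.4854, 0.2543]
eef_rot: [-3.141, 0.0, 1.907]
force: [-0.6, -0.2, -0.7]
gripper_width: 1.0
grip_force: 0.0
```

arm_command(series="-0.9 0.341 -0.116 0.16 0;-0.9 0.341 -0.116 0.16 0;-0.9 0.341 -0.116 0.16 0;-0.9 0.341 -0.116 0.16 0;-0.9 0.341 -0.116 0.16 0;-0.9 0.341 -0.116 0.16 0;-0.9 0.341 -0.116 0.16 0;-0.9 0.341 -0.116 0.16 0;-0.9 0.341 -0.116 0.16 0;-0.9 0.341 -0.116 0.16 0")

```text
time_s: 2.15
eef_pos: [0.3957, 0.3379, 0.2777]
eef_rot: [-3.142, 0.0, 0.902]
force: [-0.8, -0.1, 0.6]
gripper_width: 1.002
grip_force: 0.0
```

arm_command(series="-0.196 0.9425 -0.116 0.16 0;-0.196 0.9425 -0.116 0.16 0;-0.196 0.9425 -0.116 0.16 0;-0.196 0.9425 -0.116 0.16 0;-0.196 0.9425 -0.116 0.16 0;-0.196 0.9425 -0.116 0.16 0;-0.196 0.9425 -0.116 0.16 0;-0.196 0.9425 -0.116 0.16 0;-0.196 0.9425 -0.116 0.16 0;-0.196 0.9425 -0.116 0.16 0")

```text
time_s: 3.15
eef_pos: [0.519, 0.1901, 0.3009]
eef_rot: [3.142, 0.0, -0.103]
force: [-0.2, -0.5, -0.2]
gripper_width: 1.0
grip_force: 0.0
```

```bash
python3 - <<'E'
from h import *
s=snap("wrist","w1")
for c,z in(("pale",.022),("brass",.014)):
    for k in blobs(s,c,1000)[:3]: w=cast(s,k,z); print(c,k.mean(0).round(),cen(w).round(4),*rect(w))
plan(.54,-.297,.2,-.05,3)
E
```

```text
pale [317. 161.] [0.5566 0.1895] [0.5565 0.1894] [231.4 201. ] 83.11
brass [567. 144.] [ 0.5585 -0.1692] [ 0.5586 -0.1804] [245.9 276.9] 2.08
brass [ 23. 137.] [0.6499 0.6167] [0.6448 0.6198] [114.6 143. ] 75.56
brass [435. 181.] [0.5318 0.044 ] [0.5312 0.0518] [ 70.  108.8] 41.13
now [0.5191 0.1901 0.3009] -0.1033 q6 1.93 t 3.2 end q6 1.12
leg 0 [0.1184 0.8039 0.1682] turn -0.0028
leg 1 [0.1041 0.8059 0.1682] turn -0.0028
leg 2 [0.0898 0.8076 0.1682] turn -0.0028
```

View pics/w1.png

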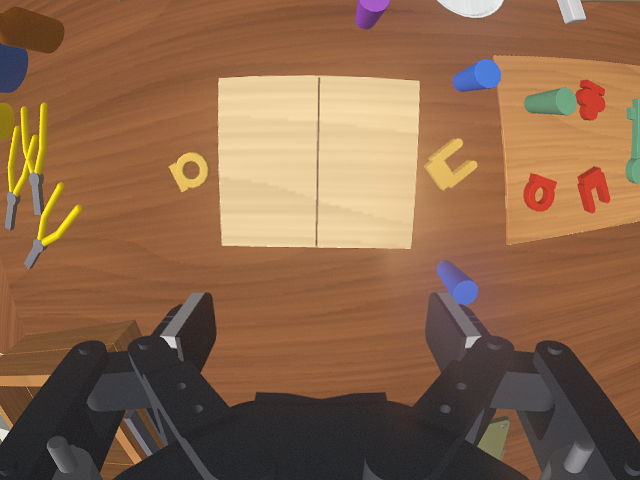

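The board (pale, centre about (317,161)) is clear, with the black line at column 318. The eye sample is at (187,172) on its left and the fork at (452,165) on its right.

arm_command(series="0.07 0.804 0.168 -0.003 0;0.07 0.804 0.168 -0.003 0;0.07 0.804 0.168 -0.003 0;0.07 0.804 0.168 -0.003 0;0.07 0.804 0.168 -0.003 0;0.07 0.804 0.168 -0.003 0;0.07 0.804 0.168 -0.003 0;0.07 0.804 0.168 -0.003 0;0.07 0.804 0.168 -0.003 0;0.07 0.804 0.168 -0.003 0")

```text
time_s: 4.2
eef_pos: [0.5162, 0.0292, 0.2675]
eef_rot: [-3.142, -0.0, -0.085]
force: [-0.0, -1.7, 0.7]
gripper_width: 1.002
grip_force: 0.0
```

arm_command(series="0.055 0.806 0.168 -0.003 0;0.055 0.806 0.168 -0.003 0;0.055 0.806 0.168 -0.003 0;0.055 0.806 0.168 -0.003 0;0.055 0.806 0.168 -0.003 0;0.055 0.806 0.168 -0.003 0;0.055 0.806 0.168 -0.003 0;0.055 0.806 0.168 -0.003 0;0.055 0.806 0.168 -0.003 0;0.055 0.806 0.168 -0.003 0")

```text
time_s: 5.2
eef_pos: [0.5134, -0.1323, 0.2339]
eef_rot: [3.142, -0.0, -0.066]
force: [0.2, -0.5, 0.5]
gripper_width: 1.0
grip_force: 0.0
```

arm_command(series="0.04 0.808 0.168 -0.003 0;0.04 0.808 0.168 -0.003 0;0.04 0.808 0.168 -0.003 0;0.04 0.808 0.168 -0.003 0;0.04 0.808 0.168 -0.003 0;0.04 0.808 0.168 -0.003 0;0.04 0.808 0.168 -0.003 0;0.04 0.808 0.168 -0.003 0;0.04 0.808 0.168 -0.003 0;0.04 0.808 0.168 -0.003 0")

```text
time_s: 6.2
eef_pos: [0.5106, -0.2941, 0.2005]
eef_rot: [3.141, -0.0, -0.048]
force: [0.4, 0.8, -1.0]
gripper_width: 0.998
grip_force: 0.0
```

```bash
python3 - <<'E'
from h import *
s=snap("wrist","w2")
for k in blobs(s,"green",500): w=cast(s,k,.02); print(k.mean(0).round(),cen(w).round(4),*rect(w))
for k in blobs(s,"red",500): w=cast(s,k,.022); print("red",k.mean(0).round(),cen(w).round(4),*rect(w))
print(robot.observe()["eef_pos"])
E
```

```text
[323. 141.] [ 0.5637 -0.2988] [ 0.5677 -0.3003] [ 42.1 128.2] 86.41
[ 66. 120.] [ 0.6238 -0.0409] [ 0.6236 -0.0409] [36.7 37.8] 84.77
red [203.  93.] [ 0.6231 -0.196 ] [ 0.6206 -0.1954] [50.5 52.4] 72.8
red [219. 231.] [ 0.5009 -0.1987] [ 0.498  -0.2004] [54.9 48. ] 22.98
red [129. 232.] [ 0.4996 -0.1012] [ 0.4984 -0.1017] [47.4 49.8] 70.94
[ 0.51050931 -0.29431976  0.20037054]
```

View pics/w2.png

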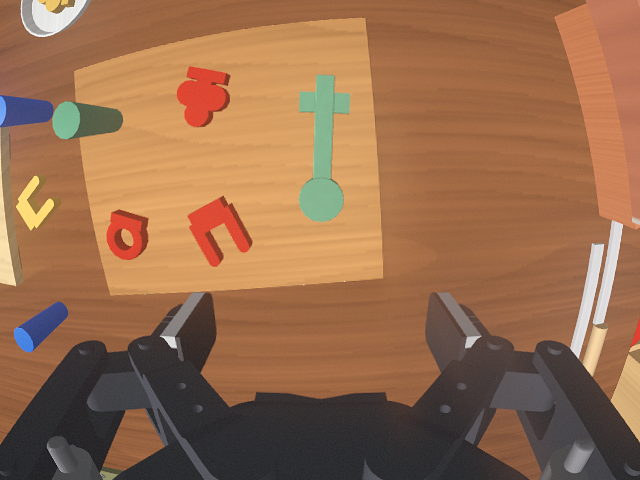

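Runner: well at (321,199), ingates at (325,102), with clear space round its bar.

arm_command(series="0.274 0.017 0.3 0.0023 0.3;0.274 0.017 0.3 0.0023 0.3;0.274 0.017 0.6 0.0023 0.3;0.274 0.017 0.75 0.0023 0.3;0.274 0.017 0.85 0.0023 0.3;0.274 0.017 0.9 0.0023 0.3;0.274 0.017 0.93 0.0023 0.3;0.274 0.017 0.955 0.0023 0.3;0.274 0.017 0.955 0.0023 0.3;0.274 0.017 0.955 0.0023 0.5")

```text
time_s: 7.25
eef_pos: [0.5658, -0.3014, 0.0106]
eef_rot: [3.14, -0.002, -0.063]
force: [0.6, -0.7, 0.0]
gripper_width: 0.545
grip_force: 0.0
```

arm_command(series="0 0 0 0 1;0 0 0 0 1;0 0 0 0 1;0 0 0 0 1;0 0 0 0 1;0 0 0 0 1;0 0 0 0 1;0 0 0 0 1;0 0 -0.05 0 1;0 0 -0.15 0 1")

```text
time_s: 8.25
eef_pos: [0.563, -0.2996, 0.037]
eef_rot: [-3.139, 0.005, -0.063]
force: [0.2, 0.7, -0.4]
gripper_width: 0.161
grip_force: 61.9
```

```bash
python3 - <<'E'
from h import *
o=robot.observe(); print(o["eef_pos"],o["gripper_width"],o["grip_force"],o["force"])
a=-.12
plan(.557,.190,.16,a,3)
E
```

```text
[ 0.56297051 -0.29961066  0.03699356] 0.16119609917991468 61.93925142288208 [ 0.18749062  0.66013491 -0.37975029]
now [ 0.563  -0.2996  0.037 ] -0.063 q6 1.06 t 8.2 end q6 2.02
leg 0 [-0.0623 -0.8143 -0.2025] turn 0.003
leg 1 [-0.0767 -0.8125 -0.205 ] turn 0.003
leg 2 [-0.0922 -0.8109 -0.205 ] turn 0.003
```

arm_command(series="0 0 -0.25 0 1;0 0 -0.5 0 1;-0.06 -0.1 -0.61 0 1;-0.06 -0.3 -0.61 0.003 1;-0.06 -0.55 -0.61 0.003 1;-0.06 -0.815 -0.61 0.003 1;-0.06 -0.815 -0.61 0.003 1;-0.06 -0.815 -0.61 0.003 1;-0.06 -0.815 -0.61 0.003 1;-0.06 -0.815 -0.61 0.003 1")

```text
time_s: 9.25
eef_pos: [0.5631, -0.1387, 0.161]
eef_rot: [3.141, 0.0, -0.084]
force: [0.2, 0.8, -0.7]
gripper_width: 0.162
grip_force: 61.9
```

arm_command(series="-0.077 -0.813 0 0.003 1;-0.077 -0.813 0 0.003 1;-0.077 -0.813 0 0.003 1;-0.077 -0.813 0 0.003 1;-0.077 -0.813 0 0.003 1;-0.077 -0.813 0 0.003 1;-0.077 -0.813 0 0.003 1;-0.077 -0.813 0 0.003 1;-0.077 -0.813 0 0.003 1;-0.077 -0.813 0 0.003 1")

```text
time_s: 10.25
eef_pos: [0.5612, 0.0252, 0.1611]
eef_rot: [3.142, 0.0, -0.102]
force: [-0.7, -0.2, 0.2]
gripper_width: 0.166
grip_force: 61.9
```

arm_command(series="-0.092 -0.811 0 0.003 1;-0.092 -0.811 0 0.003 1;-0.092 -0.811 0 0.003 1;-0.092 -0.811 0 0.003 1;-0.092 -0.811 0 0.003 1;-0.092 -0.811 0 0.003 1;-0.092 -0.811 0 0.003 1;-0.092 -0.811 0 0.003 1;-0.092 -0.811 0 0.003 1;-0.092 -0.811 0 0.003 1")

```text
time_s: 11.25
eef_pos: [0.5593, 0.1884, 0.1612]
eef_rot: [3.142, -0.0, -0.121]
force: [0.3, -0.1, -1.9]
gripper_width: 0.162
grip_force: 61.9
```

```bash
python3 - <<'E'
from h import *
s=snap("wrist","w3"); o=robot.observe(); Rt=R.from_euler("xyz",o["eef_rot"])
# runner top face height: grasp TCP .0095 -> top .020 => TCP z + .0105
zt=o["eef_pos"][2]+.0105
k=blobs(s,"green",1000)[0]; w=cast(s,k,zt); c,d,a=rect(w); print(c,d,a,k[:,1].max())
# runner in tool frame
print("off tool",Rt.inv().apply(np.r_[c-o["eef_pos"][:2],0]))
k=blobs(s,"pale",5000)[0]; print("board",*rect(cast(s,k,.022)))
plan(.557,.190,.04,-.12,1)
E
```

```text
[0.5697 0.1916] [ 29.1 111.8] 85.91 399.0
off tool [ 9.99604765e-03 -4.24042576e-03  4.08073576e-07]
board [0.556  0.1857] [238.1 200.7] 83.17
now [0.5593 0.1886 0.1612] -0.1204 q6 1.93 t 11.3 end q6 2.02
leg 0 [-0.0121 -0.0057  0.6058] turn -0.0001
```

View pics/w3.png

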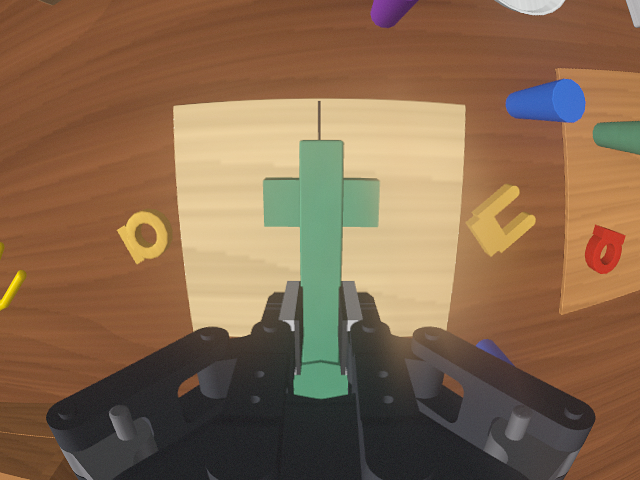

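The runner is held square over the board: bar end (321,140), ingate ends (264,202) and (379,202), with the line continuing at (319,103).

```bash
python3 - <<'E'
from h import *
s=dict(np.load("pics/w3.npz")); s["fish"]=True; o=robot.observe(); Rt=R.from_euler("xyz",o["eef_rot"])
zt=o["eef_pos"][2]+.0105
for p,dz in (((300,140.5),0),((342,140.5),0),((321.5,178.5),-.005),((321.5,226.5),-.005),((264,202),-.005),((379,202),-.005)):
    w=cast(s,p,zt+dz)[0]; print(p,Rt.inv().apply(np.r_[w-o["eef_pos"][:2],0])[:2].round(4))
w=cast(s,[(319,104)],.022)[0]; print("line far pt",w, "perp dist from model", (w-[.557,.19])@[np.sin(.12),np.cos(.12)])
E
```

```text
(300, 140.5) [ 0.0667 -0.0065]
(342, 140.5) [0.0667 0.0084]
(321.5, 178.5) [0.0524 0.0011]
(321.5, 226.5) [0.034  0.0011]
(264, 202) [ 0.0436 -0.0207]
(379, 202) [0.0436 0.023 ]
line far pt [0.65098338 0.17781842] perp dist from model -0.0008430159375263785
```

arm_command(series="-0.008 -0.0055 0.2 0 1;-0.008 -0.0055 0.4 0 1;-0.008 -0.0055 0.55 0 1;-0.008 -0.0055 0.61 0 1;-0.008 -0.0055 0.64 0 1;-0.008 -0.0055 0.655 0 1;-0.008 -0.0055 0.665 0 1;-0.008 -0.0055 0.672 0 1;-0.008 -0.0055 0.672 0 1;-0.008 -0.0055 0.672 0 1")

```text
time_s: 12.3
eef_pos: [0.5582, 0.1906, 0.0275]
eef_rot: [-3.141, -0.001, -0.12]
force: [0.6, -0.5, 0.2]
gripper_width: 0.162
grip_force: 61.9
```

arm_command(series="0 0 0 0 0.6;0 0 0 0 0.6;0 0 0 0 0.6;0 0 0 0 0.6;0 0 -0.1 0 0.6;0 0 -0.3 0 0.6;0 0 -0.55 0 0.3;-0.1 0 -0.75 0 0;-0.3 0 -0.75 0 0;-0.3 0 -0.75 0 0")

```text
time_s: 13.3
eef_pos: [0.4955, 0.198, 0.1777]
eef_rot: [-3.141, -0.0, -0.118]
force: [-0.7, 0.1, -0.1]
gripper_width: 1.0
grip_force: 0.0
```

```bash
python3 - <<'E'
from h import *
s=snap("wrist","w4"); t=snap("top","t4"); o=robot.observe()
for n,q in(("w",s),("t",t)):
  for k in blobs(q,"green",250)[:2]: c,d,a=rect(cast(q,k,.036)); print(n,k.mean(0).round(),c,d,a)
  print("eye/fork"); 
  for k in blobs(q,"red",100): print(k.mean(0).round(),*rect(cast(q,k,.022)))
print("board",*rect(cast(s,np.vstack([k for k in blobs(s,"pale",1500)][:2]),.022)))
plan(.45,-.1,.2,3.14-.3,2)
E
```

```text
w [615.  68.] [ 0.6148 -0.104 ] [31.6 92.2] 15.39
eye/fork
[604. 185.] [ 0.4989 -0.0919] [54.2 45.4] 72.13
t [209. 261.] [0.5618 0.1887] [ 43.6 126.3] 83.36
eye/fork
[409. 230.] [ 0.622  -0.1916] [47.4 52.9] 71.47
[412. 297.] [ 0.4985 -0.1965] [55.  45.8] 23.05
[360. 296.] [ 0.498  -0.0963] [42.6 44.5] 71.66
board [0.5563 0.1894] [231.  200.5] 83.19
now [0.4976 0.1976 0.1766] -0.1189 q6 1.97 t 13.4 end q6 -1.49
leg 0 [-0.0299  0.7529 -0.0584] turn -0.2355
leg 1 [-0.7525  0.0389 -0.0584] turn -0.2355
```

View pics/w4.png

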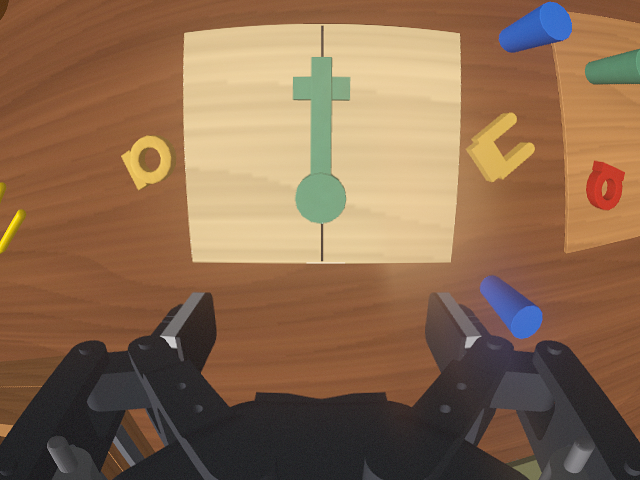

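The runner lies on the line: well (321,198), ingate ends (293,88) and (350,88).

```bash
python3 - <<'E'
from h import *
s=dict(np.load("pics/w4.npz")); s["fish"]=True
h=cv2.cvtColor(s["img"],cv2.COLOR_RGB2HSV); print(h[150,321],h[88,300],h[198,321])
m=cv2.inRange(h,(60,40,40),(92,255,255)); m[:, :250]=0; m[:,400:]=0; m[270:]=0
k=max(cv2.findContours(m,0,1)[0],key=cv2.contourArea)[:,0].astype(float); c,d,a=rect(cast(s,k,.036)); print(c,d,a)
u=np.array([np.cos(.12),-np.sin(.12)]);v=np.array([np.sin(.12),np.cos(.12)])
for p,z in (((293,88),.031),((350,88),.031),((321.5,57),.036),((322,30),.022),((322,250),.022),((297,198),.038),((346,198),.038)):
    w=cast(s,p,z)[0]-[.557,.19]; print(p,"board xy mm",(w@u*1e3).round(1),(w@v*1e3).round(1))
plan(.55,-.1,.2,2.82,2)
E
```

```text
[ 63  61 168] [ 62  59 170] [ 64  64 168]
[0.5598 0.1908] [ 38.2 129.7] 84.32
(293, 88) board xy mm 43.8 21.5
(350, 88) board xy mm 43.9 -22.3
(321.5, 57) board xy mm 67.5 -0.4
(322, 30) board xy mm 93.6 -0.7
(322, 250) board xy mm -88.9 -1.2
(297, 198) board xy mm -41.8 18.3
(346, 198) board xy mm -41.7 -19.6
now [0.4976 0.1976 0.1766] -0.1189 q6 1.97 t 13.4 end q6 -1.43
leg 0 [ 0.2183  0.7233 -0.0583] turn -0.2339
leg 1 [-0.6975  0.2904 -0.0584] turn -0.2339
```

arm_command(series="0.218 0.723 -0.058 -0.234 0;0.218 0.723 -0.058 -0.234 0;0.218 0.723 -0.058 -0.234 0;0.218 0.723 -0.058 -0.234 0;0.218 0.723 -0.058 -0.234 0;0.218 0.723 -0.058 -0.234 0;0.218 0.723 -0.058 -0.234 0;0.218 0.723 -0.058 -0.234 0;0.218 0.723 -0.058 -0.234 0;0.218 0.723 -0.058 -0.234 0")

```text
time_s: 14.4
eef_pos: [0.5248, 0.0483, 0.1874]
eef_rot: [-3.14, 0.0, 1.34]
force: [0.4, -0.0, 0.4]
gripper_width: 0.997
grip_force: 0.0
```

arm_command(series="-0.6975 0.29 -0.058 -0.234 0;-0.6975 0.29 -0.058 -0.234 0;-0.6975 0.29 -0.058 -0.234 0;-0.6975 0.29 -0.058 -0.234 0;-0.6975 0.29 -0.058 -0.234 0;-0.6975 0.29 -0.058 -0.234 0;-0.6975 0.29 -0.058 -0.234 0;-0.6975 0.29 -0.058 -0.234 0;-0.6975 0.29 -0.058 -0.234 0;-0.6975 0.29 -0.058 -0.234 0")

```text
time_s: 15.4
eef_pos: [0.5485, -0.1011, 0.1989]
eef_rot: [-3.141, -0.001, 2.804]
force: [-0.7, -0.3, 0.8]
gripper_width: 0.998
grip_force: 0.0
```

```bash
cat >> h.py <<'E'
def pattern(s,px,kind,z=.022):
    "pose of pattern near pixel: foot bar outline gives yaw, rect along that axis gives origin"
    k=min(blobs(s,"red",400),key=lambda k:np.linalg.norm(k.mean(0)-px)); w=cast(s,k,z)
    c,d,a=rect(w); print(kind,k.mean(0).round(),"cen",cen(w).round(4),"rect",c,d,a)
    y=np.deg2rad((a+45)%90-45); u=np.array([np.cos(y),np.sin(y)]); v=np.array([-u[1],u[0]])
    pu=w@u; pv=w@v
    print("yaw",round(y,4),"foot face->origin x",np.round(u*(np.percentile(pu,99.5)-.024)+v*(pv.max()+pv.min())/2,4),"u,v extents",(np.ptp(pu)*1e3).round(1),(np.ptp(pv)*1e3).round(1))
E
python3 - <<'E'
from h import *
s=snap("wrist","w5"); pattern(s,(320,150),"eye"); print(robot.observe()["eef_pos"],robot.observe()["eef_rot"])
E
```

```text
eye [305. 159.] cen [ 0.498  -0.0983] rect [ 0.4968 -0.0979] [42.1 45.1] 70.43
yaw -0.3416 foot face->origin x [ 0.4955 -0.0974] u,v extents 45.1 42.1
[ 0.54844243 -0.10106352  0.19891336] [-3.14133070e+00 -1.36494939e-03  2.80813703e+00]
```

View pics/w5.png

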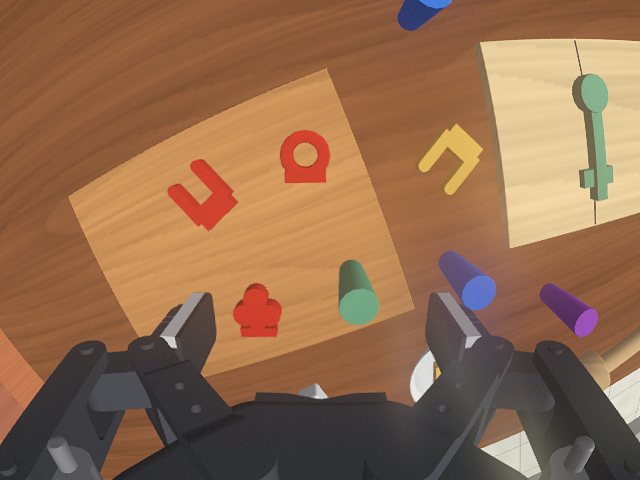

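The eye is at (305,157), foot towards the tool side and square to the picture. There is free space either side for the fingers.

arm_command(series="0.254 -0.07 0.2 0 0.25;0.254 -0.07 0.4 0 0.25;0.254 -0.07 0.6 0 0.25;0.254 -0.07 0.75 0 0.25;0.254 -0.07 0.85 0 0.25;0.254 -0.07 0.9 0 0.25;0.254 -0.07 0.93 0 0.25;0.254 -0.07 0.955 0 0.25;0.254 -0.07 0.955 0 0.25;0.254 -0.07 0.955 0 0.25")

```text
time_s: 16.45
eef_pos: [0.4963, -0.0967, 0.0099]
eef_rot: [3.142, 0.002, 2.799]
force: [0.3, 0.7, -0.1]
gripper_width: 0.753
grip_force: 0.0
```

arm_command(series="0 0 0 0 1;0 0 0 0 1;0 0 0 0 1;0 0 0 0 1;0 0 0 0 1;0 0 0 0 1;0 0 -0.1 0 1;0 0 -0.3 0 1;0 0 -0.55 0 1;0 0 -0.75 0 1")

```text
time_s: 17.45
eef_pos: [0.4958, -0.0966, 0.1619]
eef_rot: [3.142, 0.002, 2.799]
force: [0.9, -0.3, -0.9]
gripper_width: 0.48
grip_force: 60.8
```

```bash
cat >> h.py <<'E'
def tb(x,y):
    "board-frame mm -> world, runner-based frame"
    a=-.12; return np.array([.5573,.1900])+R.from_euler("z",a).as_matrix()[:2,:2]@[x/1e3,y/1e3]
E
python3 - <<'E'
from h import *
s=snap("wrist","w6"); o=robot.observe(); Rt=R.from_euler("xyz",o["eef_rot"]); zt=o["eef_pos"][2]+.014
k=blobs(s,"red",1000)[0]; w=cast(s,k,zt); w3=Rt.inv().apply(np.c_[w-o["eef_pos"][:2],0*w[:,0]])[:,:2]
print(k.mean(0),k.max(0),rect(w3),w3.min(0),w3.max(0))
p=tb(44,60); print(p); plan(*p,.16,1.451,3)
E
```

```text
[309.96923077 326.50989011] [373. 393.] (array([ 0.    , -0.0019]), array([66.4, 40.4]), 10.54) [-0.02945224 -0.0264669 ] [0.03323636 0.01857723]
[0.60816631 0.24430118]
now [ 0.4998 -0.0978  0.1698] 2.7989 q6 -1.53 t 17.5 end q6 0.5
leg 0 [0.0218 0.5976 0.0164] turn 0.0715
leg 1 [0.2789 0.5289 0.0163] turn 0.0715
leg 2 [0.481  0.3553 0.0163] turn 0.0715
```

View pics/w6.png

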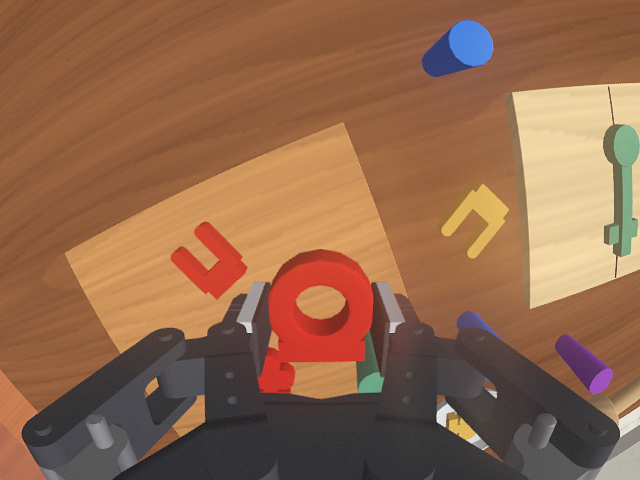

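The eye is held with its foot edge from (279,361) to (365,360), nearly square to the pads.

arm_command(series="0.022 0.6 0 0.0715 1;0.022 0.6 0 0.0715 1;0.022 0.6 0 0.0715 1;0.022 0.6 0 0.0715 1;0.022 0.6 0 0.0715 1;0.022 0.6 0 0.0715 1;0.022 0.6 0 0.0715 1;0.022 0.6 0 0.0715 1;0.022 0.6 0 0.0715 1;0.022 0.6 0 0.0715 1")

```text
time_s: 18.5
eef_pos: [0.5316, 0.0177, 0.1589]
eef_rot: [3.142, 0.0, 2.349]
force: [-0.1, 0.3, -0.3]
gripper_width: 0.48
grip_force: 60.9
```

arm_command(series="0.28 0.53 0 0.0715 1;0.28 0.53 0 0.0715 1;0.28 0.53 0 0.0715 1;0.28 0.53 0 0.0715 1;0.28 0.53 0 0.0715 1;0.28 0.53 0 0.0715 1;0.28 0.53 0 0.0715 1;0.28 0.53 0 0.0715 1;0.28 0.53 0 0.0715 1;0.28 0.53 0 0.0715 1")

```text
time_s: 19.5
eef_pos: [0.5677, 0.1319, 0.159]
eef_rot: [3.141, 0.0, 1.9]
force: [-0.6, -0.4, 0.0]
gripper_width: 0.481
grip_force: 61.0
```

arm_command(series="0.48 0.355 0 0.0715 1;0.48 0.355 0 0.0715 1;0.48 0.355 0 0.0715 1;0.48 0.355 0 0.0715 1;0.48 0.355 0 0.0715 1;0.48 0.355 0 0.0715 1;0.48 0.355 0 0.0715 1;0.48 0.355 0 0.0715 1;0.48 0.355 0 0.0715 1;0.48 0.355 0 0.0715 1")

```text
time_s: 20.5
eef_pos: [0.6039, 0.2457, 0.159]
eef_rot: [3.141, -0.0, 1.451]
force: [-0.0, -0.2, 0.1]
gripper_width: 0.482
grip_force: 61.0
```

```bash
python3 - <<'E'
from h import *
s=snap("wrist","w7"); o=robot.observe(); Rt=R.from_euler("xyz",o["eef_rot"]); 
# foot edge: lowest red row in columns of the foot
m=mask(s,"red"); k=blobs(s,"red",3000)[0]; print(k.min(0),k.max(0))
x0,x1=k[:,0].min(),k[:,0].max(); cols=np.arange(290,352); rows=[np.where(m[:,c])[0].max() for c in cols]
f=np.polyfit(cols,rows,1); print("foot line",f)
for dz in (.012,.014):
    w=cast(s,[(c,np.polyval(f,c)) for c in (285,320,360)],o["eef_pos"][2]+dz); t=Rt.inv().apply(np.c_[w-o["eef_pos"][:2],[0,0,0]])[:,:2]; print(t.round(4), "ang",np.arctan2(t[2,0]-t[0,0],t[2,1]-t[0,1]))
for d in (60,48.5): print(tb(44,d))
plan(*tb(44,60),.06,1.451,1); plan(*tb(44,47.2),.06,1.451,1)
E
```

```text
[268. 249.] [372. 361.]
foot line [-2.25881997e-02  3.67868550e+02]
[[-0.0244 -0.0146]
 [-0.0238  0.0002]
 [-0.0235  0.0172]] ang 0.02615973208324273
[[-0.023  -0.0144]
 [-0.0224  0.0002]
 [-0.0222  0.017 ]] ang 0.026159732083242265
[0.60816631 0.24430118]
[0.60678962 0.23288388]
now [0.6038 0.2459 0.159 ] 1.4509 q6 0.42 t 20.6 end q6 0.5
leg 0 [-0.0053  0.0224  0.4949] turn -0.0
now [0.6038 0.2459 0.159 ] 1.4509 q6 0.42 t 20.6 end q6 0.48
leg 0 [-0.0693  0.0224  0.4949] turn -0.0
```

View pics/w7.png

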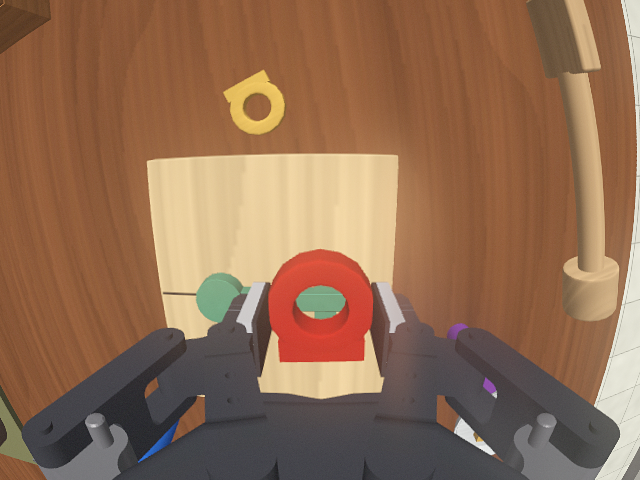

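The eye is over the left side of the board, with the ingate behind the hole at (322,305). Its foot edge is tilted about 1.3°, so I correct while lowering.

arm_command(series="-0.0555 0.0224 0.2 0.003 1;-0.0555 0.0224 0.4 0.003 1;-0.0555 0.0224 0.55 0.003 1;-0.0555 0.0224 0.61 0.003 1;-0.0555 0.0224 0.64 0.003 1;-0.0555 0.0224 0.655 0.003 1;-0.0555 0.0224 0.662 0.003 1;-0.0555 0.0224 0.665 0.003 1;-0.0555 0.0224 0.665 0.003 1;-0.0555 0.0224 0.665 0.003 1")

```text
time_s: 21.55
eef_pos: [0.6075, 0.2347, 0.0269]
eef_rot: [3.14, -0.001, 1.432]
force: [0.3, -0.0, 0.4]
gripper_width: 0.482
grip_force: 61.0
```

```bash
python3 - <<'E'
from h import *
s=snap("wrist","w8"); o=robot.observe(); print(o["eef_pos"],o["eef_rot"],o["force"])
cv2.imwrite("pics/w8c.png",cv2.resize(s["img"][240:400,170:430,::-1],None,fx=3,fy=3,interpolation=cv2.INTER_CUBIC))
plan(*tb(44,46.5),.0255,1.451-.019,1)
E
```

```text
[0.6073372  0.23470447 0.02662152] [ 3.14059109e+00 -4.66217666e-04  1.43223204e+00] [ 0.03913709 -0.07407558  0.06746584]
now [0.6073 0.2347 0.0266] 1.4322 q6 0.42 t 21.6 end q6 0.5
leg 0 [-0.0194 -0.0013  0.0056] turn 0.0
```

View pics/w8c.png

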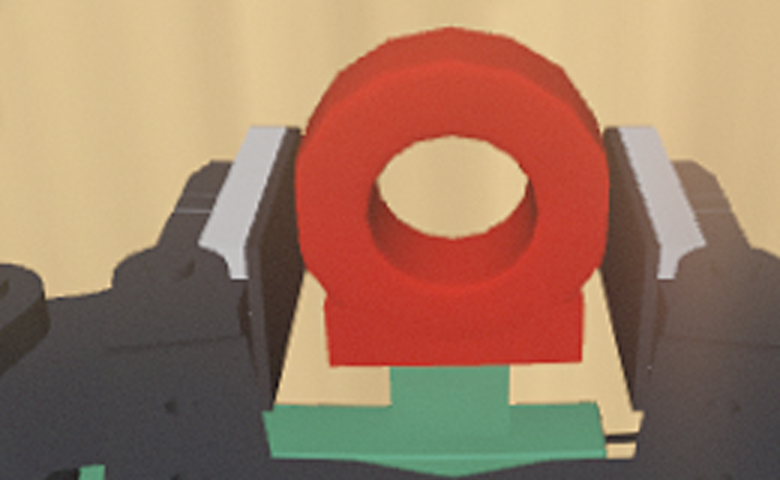

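Foot and ingate are in line (crop x 455 against 450) and parallel. I slide in and set down.

arm_command(series="-0.005 -0.003 0 0 1;-0.01 -0.003 0 0 1;-0.015 -0.003 0 0 1;-0.018 -0.003 0 0 1;-0.0195 -0.003 0 0 1;-0.0195 -0.003 0 0 1;-0.0195 -0.003 0.005 0 1;-0.0195 -0.003 0.008 0 1;-0.0195 -0.003 0.008 0 1;-0.0195 -0.003 0.008 0 1")

```text
time_s: 22.6
eef_pos: [0.6064, 0.231, 0.0265]
eef_rot: [3.141, -0.0, 1.432]
force: [-3.3, 0.6, 12.0]
gripper_width: 0.479
grip_force: 62.2
```

arm_command(series="0 0 0 0 0.7;0 0 0 0 0.4;0 0 0 0 0.25;0 0 0 0 0.25;0 0 0 0 0.25;0 0 -0.15 0 0.25;0 0 -0.4 0 0.25;0 0 -0.65 0 0.25;0 0 -0.8 0 0;0 0 -0.8 0 0")

```text
time_s: 23.6
eef_pos: [0.6091, 0.2317, 0.1916]
eef_rot: [3.131, -0.005, 1.432]
force: [0.7, 0.2, 0.1]
gripper_width: 1.001
grip_force: 0.0
```

```bash
python3 - <<'E'
from h import *
s=snap("wrist","w9"); t=snap("top","t9")
a=cv2.resize(s["img"][200:400,170:470,::-1],None,fx=1.6,fy=2.4); b=cv2.resize(t["img"][200:330,140:280,::-1],(320,480),interpolation=cv2.INTER_CUBIC)
cv2.imwrite("pics/w9c.png",np.hstack([cv2.resize(a,(470,480)),b]))
# fork view pose: yaw 0.4 , camera forward
plan(.455,-.215,.2,.40,3)
E
```

```text
now [0.606  0.2308 0.1849] 1.4322 q6 0.42 t 23.7 end q6 0.73
leg 0 [-0.7706 -0.1466 -0.0257] turn 0.0548
leg 1 [-0.7749  0.1219 -0.0252] turn 0.0548
leg 2 [-0.6884  0.3761 -0.0252] turn 0.0548
```

View pics/w9c.png

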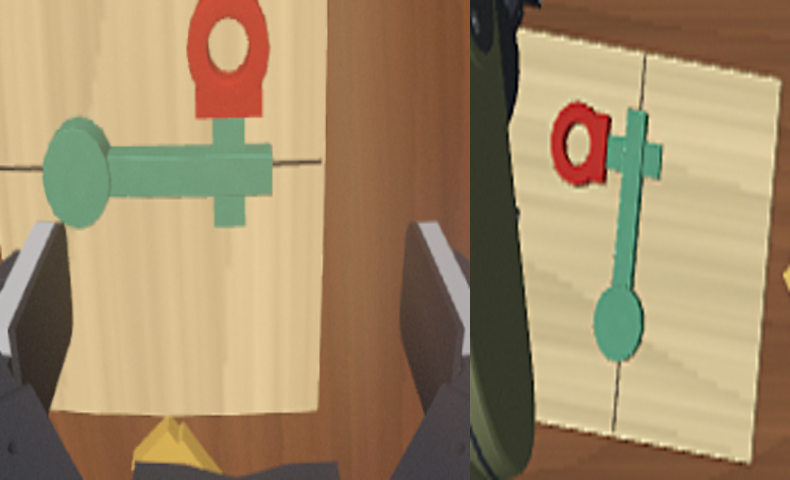

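The eye's foot sits against the ingate end, square to it, and the runner is still on the line (crop, ingate at (228,130)). The fork is next.

arm_command(series="-0.77 -0.147 -0.025 0.055 0;-0.77 -0.147 -0.025 0.055 0;-0.77 -0.147 -0.025 0.055 0;-0.77 -0.147 -0.025 0.055 0;-0.77 -0.147 -0.025 0.055 0;-0.77 -0.147 -0.025 0.055 0;-0.77 -0.147 -0.025 0.055 0;-0.77 -0.147 -0.025 0.055 0;-0.77 -0.147 -0.025 0.055 0;-0.77 -0.147 -0.025 0.055 0")

```text
time_s: 24.7
eef_pos: [0.5555, 0.0829, 0.1892]
eef_rot: [-3.141, 0.0, 1.088]
force: [-0.3, 0.1, 0.9]
gripper_width: 1.001
grip_force: 0.0
```

arm_command(series="-0.775 0.122 -0.025 0.055 0;-0.775 0.122 -0.025 0.055 0;-0.775 0.122 -0.025 0.055 0;-0.775 0.122 -0.025 0.055 0;-0.775 0.122 -0.025 0.055 0;-0.775 0.122 -0.025 0.055 0;-0.775 0.122 -0.025 0.055 0;-0.775 0.122 -0.025 0.055 0;-0.775 0.122 -0.025 0.055 0;-0.775 0.122 -0.025 0.055 0")

```text
time_s: 25.7
eef_pos: [0.505, -0.0656, 0.1942]
eef_rot: [-3.141, 0.0, 0.742]
force: [0.5, -0.6, 0.4]
gripper_width: 0.994
grip_force: 0.0
```

arm_command(series="-0.688 0.376 -0.025 0.055 0;-0.688 0.376 -0.025 0.055 0;-0.688 0.376 -0.025 0.055 0;-0.688 0.376 -0.025 0.055 0;-0.688 0.376 -0.025 0.055 0;-0.688 0.376 -0.025 0.055 0;-0.688 0.376 -0.025 0.055 0;-0.688 0.376 -0.025 0.055 0;-0.688 0.376 -0.025 0.055 0;-0.688 0.376 -0.025 0.055 0")

```text
time_s: 26.7
eef_pos: [0.4543, -0.214, 0.1993]
eef_rot: [-3.142, 0.0, 0.397]
force: [0.5, -0.3, -0.1]
gripper_width: 0.998
grip_force: 0.0
```

```bash
python3 - <<'E'
from h import *
s=snap("wrist","w10"); t=snap("top","t10"); o=robot.observe()
pattern(s,(320,170),"fork")
k=min(blobs(s,"red",400),key=lambda k:np.linalg.norm(k.mean(0)-(320,170))); c,d,a=rect(cast(s,k,.022)); y=np.deg2rad(a); u=np.array([np.cos(y),np.sin(y)])
p=c+.0035*u; print("origin",p,y); plan(*p,.0085,y,1)
# top view check of runner, eye on board
h=cv2.cvtColor(t["img"],cv2.COLOR_RGB2HSV); m=cv2.inRange(h,(58,40,40),(92,255,255)); m[:,275:]=0; m[:200]=0; m[330:]=0
k=max(cv2.findContours(m,0,1)[0],key=cv2.contourArea)[:,0].astype(float); print("runner",*rect(cast(t,k,.036)))
print([(k.mean(0).round(),*rect(cast(t,k,.038))) for k in blobs(t,"red",100) if k[0,0]<300])
E
```

```text
fork [322. 160.] cen [ 0.5012 -0.1969] rect [ 0.497  -0.1985] [54.9 43.3] 22.79
yaw 0.3978 foot face->origin x [ 0.5002 -0.1971] u,v extents 54.9 43.3
origin [ 0.50022676 -0.19714426] 0.3977605365295077
now [ 0.4543 -0.2143  0.1993] 0.3961 q6 0.63 t 26.8 end q6 0.8
leg 0 [0.2451 0.0096 0.9541] turn -0.0003
runner [0.5609 0.1888] [ 44.6 128. ] 84.01
[(array([189., 239.]), array([0.6076, 0.2285]), array([39.8, 45.2]), 0.09)]
```

View pics/w10.png

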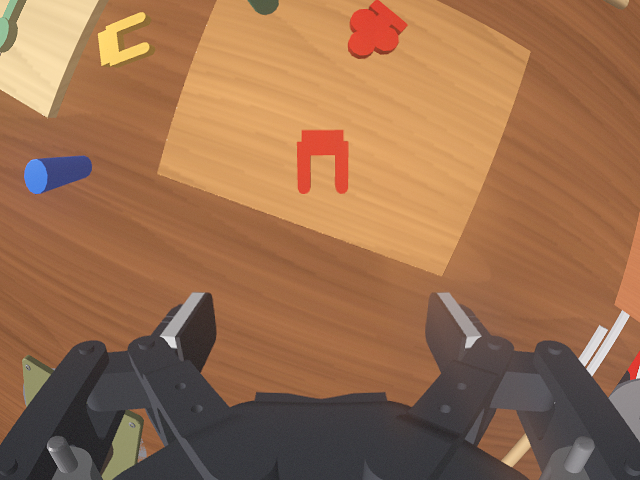

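The fork is at (322,160), square to the gripper, with free space both sides.

arm_command(series="0.245 0.01 0.2 0 0.25;0.245 0.01 0.4 0 0.25;0.245 0.01 0.6 0 0.25;0.245 0.01 0.75 0 0.25;0.245 0.01 0.85 0 0.25;0.245 0.01 0.9 0 0.25;0.245 0.01 0.93 0 0.25;0.245 0.01 0.954 0 0.25;0.245 0.01 0.954 0 0.25;0.245 0.01 0.954 0 0.25")

```text
time_s: 27.8
eef_pos: [0.5009, -0.198, 0.0096]
eef_rot: [3.14, -0.001, 0.395]
force: [0.2, -0.2, 0.7]
gripper_width: 0.748
grip_force: 0.0
```

arm_command(series="0 0 0 0 1;0 0 0 0 1;0 0 0 0 1;0 0 0 0 1;0 0 0 0 1;0 0 0 0 1;0 0 -0.1 0 1;0 0 -0.3 0 1;0 0 -0.55 0 1;0 0 -0.75 0 1")

```text
time_s: 28.8
eef_pos: [0.5, -0.1975, 0.1605]
eef_rot: [3.141, -0.0, 0.395]
force: [1.1, -0.7, -0.8]
gripper_width: 0.495
grip_force: 61.6
```

```bash
python3 - <<'E'
from h import *
p=tb(44,-58); plan(*p,.16,1.451,2)
E
```

```text
now [ 0.5    -0.1975  0.1605] 0.3955 q6 0.7 t 28.8 end q6 0.33
leg 0 [ 0.5296 -0.6584  0.0011] turn -0.084
leg 1 [ 0.7891 -0.3021  0.0012] turn -0.084
```

arm_command(series="0.53 -0.658 0 -0.084 1;0.53 -0.658 0 -0.084 1;0.53 -0.658 0 -0.084 1;0.53 -0.658 0 -0.084 1;0.53 -0.658 0 -0.084 1;0.53 -0.658 0 -0.084 1;0.53 -0.658 0 -0.084 1;0.53 -0.658 0 -0.084 1;0.53 -0.658 0 -0.084 1;0.53 -0.658 0 -0.084 1")

```text
time_s: 29.8
eef_pos: [0.5471, -0.036, 0.1585]
eef_rot: [-3.142, 0.0, 0.922]
force: [-0.4, -1.1, -0.4]
gripper_width: 0.499
grip_force: 61.5
```

arm_command(series="0.789 -0.302 0 -0.084 1;0.789 -0.302 0 -0.084 1;0.789 -0.302 0 -0.084 1;0.789 -0.302 0 -0.084 1;0.789 -0.302 0 -0.084 1;0.789 -0.302 0 -0.084 1;0.789 -0.302 0 -0.084 1;0.789 -0.302 0 -0.084 1;0.789 -0.302 0 -0.084 1;0.789 -0.302 0 -0.084 1")

```text
time_s: 30.8
eef_pos: [0.5942, 0.1263, 0.1586]
eef_rot: [3.141, 0.0, 1.45]
force: [0.6, -0.2, -0.5]
gripper_width: 0.494
grip_force: 61.5
```

```bash
python3 - <<'E'
from h import *
s=snap("wrist","w11"); o=robot.observe(); print(o["eef_pos"])
plan(*tb(44,-50),.0262,1.451,1)
cv2.imwrite("pics/w11c.png",cv2.resize(s["img"][180:420,140:500,::-1],None,fx=2.1,fy=2.1,interpolation=cv2.INTER_CUBIC))
E
```

```text
[0.59424119 0.12643321 0.15863305]
now [0.5942 0.1264 0.1586] 1.45 q6 0.24 t 30.9 end q6 0.34
leg 0 [ 0.0434 -0.0016  0.6622] turn -0.0002
```

View pics/w11c.png

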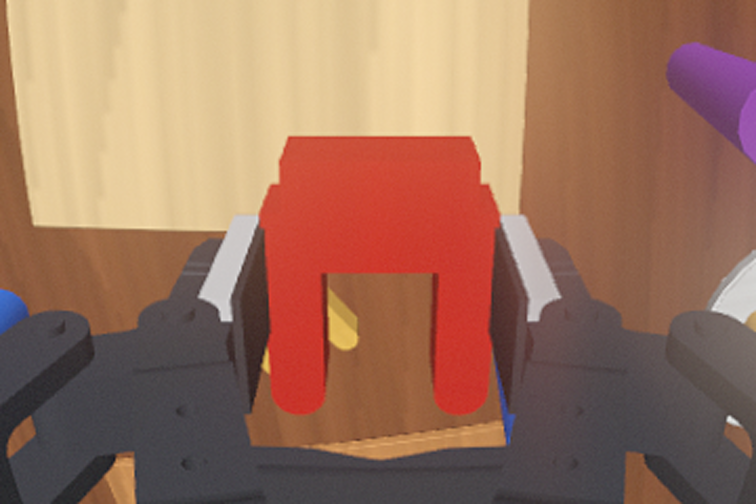

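The fork is held square: the foot's upper edge is at crop row 163, prong tips at row 412.

```bash
python3 - <<'E'
from h import *
s=dict(np.load("pics/w11.npz")); s["fish"]=True; o=robot.observe(); Rt=R.from_euler("xyz",o["eef_rot"]); z=o["eef_pos"][2]
g=s["img"][:,:,0].astype(int); print("col 315:",[(r,g[r,315]) for r in range(238,266,1)])
for px,dz,e in (((282,376.5),.013,"tip -31"),((360,376.5),.013,"tip -31"),((320,309.5),.013,"slot"),((278,245),-.003,"foot low 24"),((363,245),-.003,"foot low 24"),((320,257.6),.013,"foot top 24")):
    w=cast(s,px,z+dz)[0]; print(e,(Rt.inv().apply(np.r_[w-o["eef_pos"][:2],0])[:2]*1e3).round(1))
E
```

```text
col 315: [(238, np.int64(231)), (239, np.int64(231)), (240, np.int64(230)), (241, np.int64(231)), (242, np.int64(232)), (243, np.int64(231)), (244, np.int64(222)), (245, np.int64(202)), (246, np.int64(203)), (247, np.int64(204)), (248, np.int64(202)), (249, np.int64(202)), (250, np.int64(203)), (251, np.int64(203)), (252, np.int64(204)), (253, np.int64(203)), (254, np.int64(203)), (255, np.int64(202)), (256, np.int64(205)), (257, np.int64(207)), (258, np.int64(210)), (259, np.int64(208)), (260, np.int64(209)), (261, np.int64(207)), (262, np.int64(208)), (263, np.int64(207)), (264, np.int64(208)), (265, np.int64(207))]
tip -31 [-31.8 -16.2]
tip -31 [-31.9  17.5]
slot [1.4 0.2]
foot low 24 [ 22.9 -17.2]
foot low 24 [22.9 18. ]
foot top 24 [22.9  0.2]
```

arm_command(series="0.043 -0.0016 0.2 0 1;0.043 -0.0016 0.4 0 1;0.043 -0.0016 0.55 0 1;0.043 -0.0016 0.61 0 1;0.043 -0.0016 0.64 0 1;0.043 -0.0016 0.65 0 1;0.043 -0.0016 0.656 0 1;0.043 -0.0016 0.66 0 1;0.043 -0.0016 0.66 0 1;0.043 -0.0016 0.66 0 1")

```text
time_s: 31.85
eef_pos: [0.5955, 0.1357, 0.0274]
eef_rot: [3.14, -0.0, 1.451]
force: [-0.3, 0.3, -1.8]
gripper_width: 0.498
grip_force: 61.5
```

```bash
python3 - <<'E'
from h import *
s=snap("wrist","w12"); o=robot.observe(); print(o["eef_pos"],o["eef_rot"][2],o["force"])
plan(*tb(44,-45.6),.0255,1.451,1)
cv2.imwrite("pics/w12c.png",cv2.resize(s["img"][120:300,200:440,::-1],None,fx=3.2,fy=3.2,interpolation=cv2.INTER_CUBIC))
E
```

```text
[0.59531198 0.13562793 0.02713493] 1.45106416737412 [-0.18146485  0.59697756 -0.64387083]
now [0.5953 0.1356 0.0271] 1.4511 q6 0.26 t 31.9 end q6 0.35
leg 0 [ 0.0192 -0.0012  0.0082] turn 0.0
```

View pics/w12c.png

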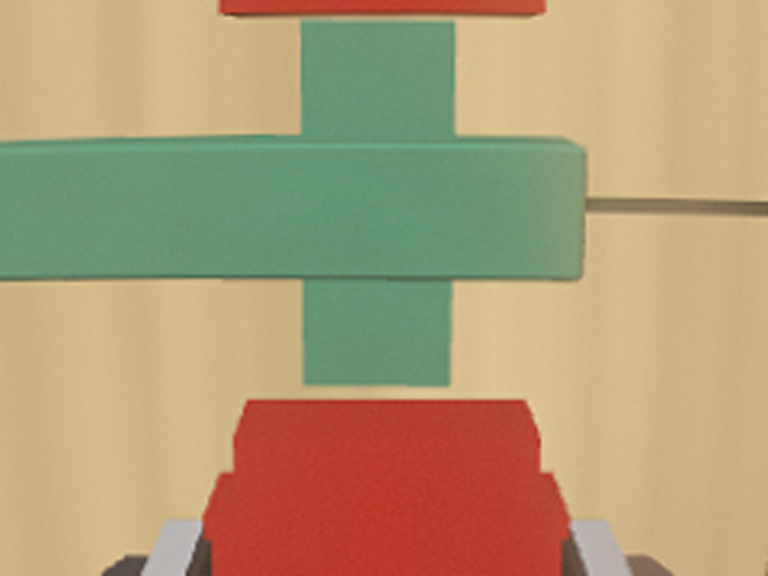

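The eye's foot stands about 0.6 mm from the left ingate (crop row 17). The fork's foot (row 400) is about 4 mm from the right ingate end (row 385, parallax allowed for), parallel, and 1 mm off centre.

arm_command(series="0.005 -0.003 0 0 1;0.01 -0.005 0 0 1;0.015 -0.005 0 0 1;0.018 -0.005 0 0 1;0.018 -0.005 0 0 1;0.018 -0.005 0 0 1;0.018 -0.005 0.003 0 1;0.018 -0.005 0.005 0 1;0.018 -0.005 0.005 0 1;0.018 -0.005 0.005 0 1")

```text
time_s: 32.9
eef_pos: [0.5945, 0.1393, 0.0259]
eef_rot: [3.141, -0.0, 1.451]
force: [-2.2, 0.1, 3.0]
gripper_width: 0.496
grip_force: 61.8
```

```bash
python3 - <<'E'
from h import *
s=snap("wrist","w13"); o=robot.observe(); print(o["eef_pos"],o["eef_rot"][2],o["force"])
# along column through ingate, print transition rows: green->pale->red
h=cv2.cvtColor(s["img"],cv2.COLOR_RGB2HSV)
for c in (305,318,330): print(c,[(r,*h[r,c]) for r in range(232,252)])
E
```

```text
[0.59450143 0.13926434 0.02586322] 1.4510357962633298 [-1.60228584 -0.26085413  2.82265964]
305 [(232, np.uint8(68), np.uint8(80), np.uint8(150)), (233, np.uint8(70), np.uint8(82), np.uint8(147)), (234, np.uint8(68), np.uint8(79), np.uint8(146)), (235, np.uint8(69), np.uint8(84), np.uint8(145)), (236, np.uint8(68), np.uint8(80), np.uint8(146)), (237, np.uint8(69), np.uint8(84), np.uint8(146)), (238, np.uint8(67), np.uint8(78), np.uint8(147)), (239, np.uint8(67), np.uint8(79), np.uint8(146)), (240, np.uint8(68), np.uint8(79), np.uint8(146)), (241, np.uint8(68), np.uint8(80), np.uint8(146)), (242, np.uint8(69), np.uint8(79), np.uint8(145)), (243, np.uint8(69), np.uint8(74), np.uint8(144)), (244, np.uint8(69), np.uint8(81), np.uint8(145)), (245, np.uint8(69), np.uint8(78), np.uint8(144)), (246, np.uint8(69), np.uint8(78), np.uint8(144)), (247, np.uint8(66), np.uint8(76), np.uint8(144)), (248, np.uint8(68), np.uint8(79), np.uint8(146)), (249, np.uint8(72), np.uint8(90), np.uint8(150)), (250, np.uint8(8), np.uint8(137), np.uint8(160)), (251, np.uint8(3), np.uint8(181), np.uint8(179))]
318
[... 1306 characters left out ...]
 (238, np.uint8(69), np.uint8(79), np.uint8(146)), (239, np.uint8(68), np.uint8(76), np.uint8(145)), (240, np.uint8(69), np.uint8(83), np.uint8(148)), (241, np.uint8(69), np.uint8(80), np.uint8(147)), (242, np.uint8(70), np.uint8(82), np.uint8(146)), (243, np.uint8(68), np.uint8(80), np.uint8(144)), (244, np.uint8(69), np.uint8(78), np.uint8(147)), (245, np.uint8(68), np.uint8(77), np.uint8(146)), (246, np.uint8(68), np.uint8(76), np.uint8(145)), (247, np.uint8(68), np.uint8(78), np.uint8(148)), (248, np.uint8(69), np.uint8(77), np.uint8(146)), (249, np.uint8(71), np.uint8(89), np.uint8(152)), (250, np.uint8(8), np.uint8(135), np.uint8(159)), (251, np.uint8(4), np.uint8(185), np.uint8(178))]
```

arm_command(series="0 0 0 0 0.7;0 0 0 0 0.4;0 0 0 0 0.25;0 0 0 0 0.25;0 0 0 0 0.25;0 0 -0.15 0 0.25;0 0 -0.4 0 0.25;0 0 -0.65 0 0.25;0 0 -0.85 0 0;0 0 -0.85 0 0")

```text
time_s: 33.95
eef_pos: [0.5986, 0.1399, 0.2044]
eef_rot: [3.128, -0.004, 1.451]
force: [0.4, -0.1, 0.8]
gripper_width: 1.003
grip_force: 0.0
```

```bash
python3 - <<'E'
from h import *
s=snap("wrist","w14"); o=robot.observe(); print(o["eef_pos"])
a=s["img"][40:300,120:520,::-1]; cv2.imwrite("pics/w14c.png",cv2.resize(a,None,fx=1.9,fy=1.9,interpolation=cv2.INTER_CUBIC))
# sprue: view position
plan(.57,-.11,.24,.2,2)
t=dict(np.load("pics/t10.npz")); t["fish"]=False
k=[k for k in blobs(t,"green",100) if 330<k[:,0].mean()<400][0]; w=cast(t,k,.086); print("sprue top est",k.mean(0),cv2.minEnclosingCircle((w*1e3).astype(np.float32)))
E
```

```text
[0.59680368 0.13964354 0.20040982]
now [0.5968 0.1396 0.2004] 1.4511 q6 0.26 t 34.0 end q6 1.18
leg 0 [-0.6274  0.0088 -0.1003] turn 0.0996
leg 1 [-0.5041  0.374  -0.099 ] turn 0.0996
sprue top est [359.74 232.76] ((613.7652587890625, -90.33616638183594), 17.417190551757812)
```

View pics/w14c.png

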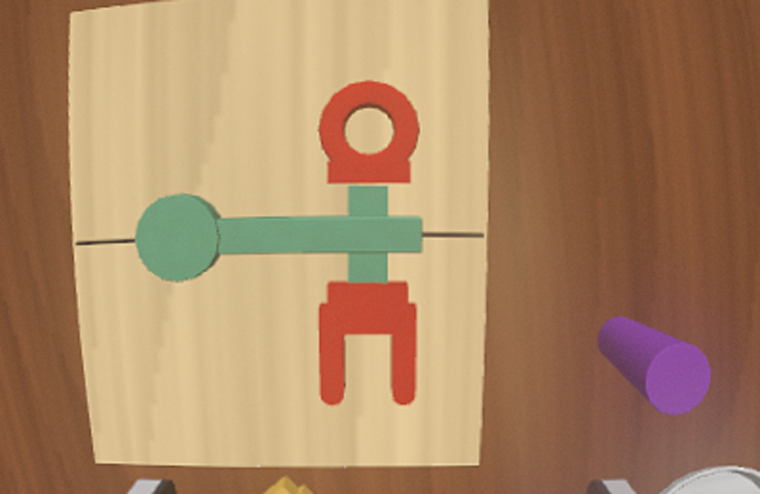

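All parts lie as wanted: eye foot (368,182) and fork foot (367,284) against the ingates, runner on the line (well at (178,237)). Now the sprue.

```bash
python3 - <<'E'
from h import *
plan(.555,-.09,.24,0,2)
E
```

```text
now [0.5968 0.1396 0.2004] 1.4511 q6 0.26 t 34.0 end q6 1.41
leg 0 [-0.5823 -0.0344 -0.1006] turn 0.1155
leg 1 [-0.4591  0.3602 -0.099 ] turn 0.1155
```

arm_command(series="-0.58 -0.034 -0.1 0.1155 0;-0.58 -0.034 -0.1 0.1155 0;-0.58 -0.034 -0.1 0.1155 0;-0.58 -0.034 -0.1 0.1155 0;-0.58 -0.034 -0.1 0.1155 0;-0.58 -0.034 -0.1 0.1155 0;-0.58 -0.034 -0.1 0.1155 0;-0.58 -0.034 -0.1 0.1155 0;-0.58 -0.034 -0.1 0.1155 0;-0.58 -0.034 -0.1 0.1155 0")

```text
time_s: 35.0
eef_pos: [0.5738, 0.0251, 0.2154]
eef_rot: [-3.141, 0.0, 0.726]
force: [0.9, -0.4, 0.1]
gripper_width: 1.0
grip_force: 0.0
```

arm_command(series="-0.46 0.36 -0.1 0.1155 0;-0.46 0.36 -0.1 0.1155 0;-0.46 0.36 -0.1 0.1155 0;-0.46 0.36 -0.1 0.1155 0;-0.46 0.36 -0.1 0.1155 0;-0.46 0.36 -0.1 0.1155 0;-0.46 0.36 -0.1 0.1155 0;-0.46 0.36 -0.1 0.1155 0;-0.46 0.36 -0.1 0.1155 0;-0.46 0.36 -0.1 0.1155 0")

```text
time_s: 36.0
eef_pos: [0.5527, -0.0898, 0.2355]
eef_rot: [-3.142, 0.0, 0.001]
force: [-0.8, 0.9, 0.0]
gripper_width: 0.999
grip_force: 0.0
```

```bash
python3 - <<'E'
from h import *
s=snap("wrist","w15"); o=robot.observe(); print(o["eef_pos"],o["eef_rot"][2])
for k in blobs(s,"green",400):
    w=cast(s,k,.086); (c,r)=cv2.minEnclosingCircle((w*1e3).astype(np.float32)); print(k.mean(0).round(),c,r,cen(w))
c=np.array([.6138,-.0905]); plan(*c,.045,0,1)
E
```

```text
[ 0.55272141 -0.08984615  0.23548134] 0.0004377475416950105
[324. 143.] (614.6799926757812, -93.48252868652344) 15.138842582702637 [ 0.6147111  -0.09346264]
now [ 0.5527 -0.0898  0.2355] 0.0004 q6 1.31 t 36.0 end q6 1.42
leg 0 [0.3055 0.0034 0.9524] turn 0.0001
```

View pics/w15.png

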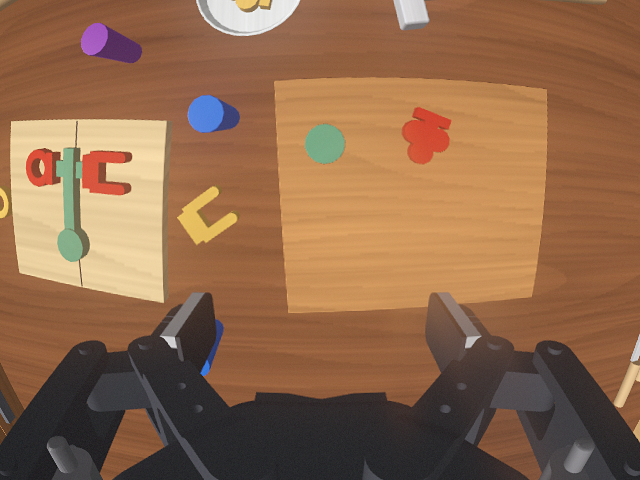

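The green pin's round top is at (324,143). It stands alone, with the blue one at (207,115) well outside the fingers.

arm_command(series="0.31 0.017 0 0 0.2;0.31 0.017 0.1 0 0.2;0.31 0.017 0.3 0 0.2;0.31 0.017 0.5 0 0.2;0.31 0.017 0.7 0 0.2;0.31 0.017 0.85 0 0.2;0.31 0.017 0.95 0 0.2;0.31 0.017 1 0 0.2;0.31 0.017 1 0 0.2;0.31 0.017 1 0 0.2")

```text
time_s: 37.05
eef_pos: [0.6156, -0.0936, 0.0367]
eef_rot: [3.141, -0.002, -0.0]
force: [0.1, 0.0, 0.7]
gripper_width: 0.801
grip_force: 0.0
```

arm_command(series="0 0 0 0 1;0 0 0 0 1;0 0 0 0 1;0 0 0 0 1;0 0 0 0 1;0 0 0 0 1;0 0 0 0 1;0 0 -0.05 0 1;0 0 -0.15 0 1;0 0 -0.15 0 1", squeeze=40)

```text
time_s: 38.05
eef_pos: [0.6166, -0.0939, 0.0685]
eef_rot: [3.14, -0.005, -0.0]
force: [1.1, -0.1, -0.5]
gripper_width: 0.343
grip_force: 39.4
```

```bash
python3 - <<'E'
from h import *
p=tb(-42.5,0); print(p); plan(*p,.18,-.12,2)
E
```

```text
[0.51510563 0.19508777]
now [ 0.6166 -0.0939  0.0685] -0.0003 q6 1.33 t 38.0 end q6 2.05
leg 0 [-0.2525 -0.722  -0.281 ] turn 0.0095
leg 1 [-0.2966 -0.7058 -0.2788] turn 0.0095
```

arm_command(series="0 0 -0.2 0 1;0 0 -0.4 0 1;0 0 -0.56 0 1;-0.05 -0.15 -0.56 0 1;-0.15 -0.4 -0.56 0.0095 1;-0.25 -0.65 -0.56 0.0095 1;-0.25 -0.72 -0.56 0.0095 1;-0.25 -0.72 -0.56 0.0095 1;-0.25 -0.72 -0.56 0.0095 1;-0.25 -0.72 -0.56 0.0095 1")

```text
time_s: 39.05
eef_pos: [0.5649, 0.0497, 0.1771]
eef_rot: [3.141, 0.0, -0.061]
force: [-0.4, 0.1, -0.6]
gripper_width: 0.338
grip_force: 39.6
```

arm_command(series="-0.07 -0.18 0 0.0095 1;-0.15 -0.36 0 0.0095 1;-0.23 -0.54 0 0.0095 1;-0.29 -0.68 0 0.0095 1;-0.297 -0.706 0 0.0095 1;-0.297 -0.706 0 0.0095 1;-0.297 -0.706 0 0.0095 1;-0.297 -0.706 0 0.0095 1;-0.297 -0.706 0 0.0095 1;-0.297 -0.706 0 0.0095 1")

```text
time_s: 40.05
eef_pos: [0.5143, 0.1944, 0.1775]
eef_rot: [3.142, -0.0, -0.121]
force: [0.9, -0.2, -0.1]
gripper_width: 0.335
grip_force: 39.7
```

```bash
python3 - <<'E'
from h import *
s=snap("wrist","w16"); q=snap("scene","s16"); o=robot.observe(); print(o["eef_pos"],o["eef_rot"],o["gripper_width"])
a=s["img"][150:420,170:470,::-1]; b=q["img"][150:420,270:570,::-1]
cv2.imwrite("pics/w16c.png",np.hstack([cv2.resize(a,(400,360)),cv2.resize(b,(400,360))]))
plan(*tb(-42.5,0),.085,-.12,1)
E
```

```text
[0.51411242 0.19473635 0.17753395] [ 3.14157985e+00 -3.03646029e-05 -1.20413273e-01] 0.34232853889857
now [0.5141 0.1947 0.1775] -0.1204 q6 1.96 t 40.1 end q6 2.05
leg 0 [ 0.0047 -0.0023  0.4627] turn -0.0001
```

View pics/w16c.png

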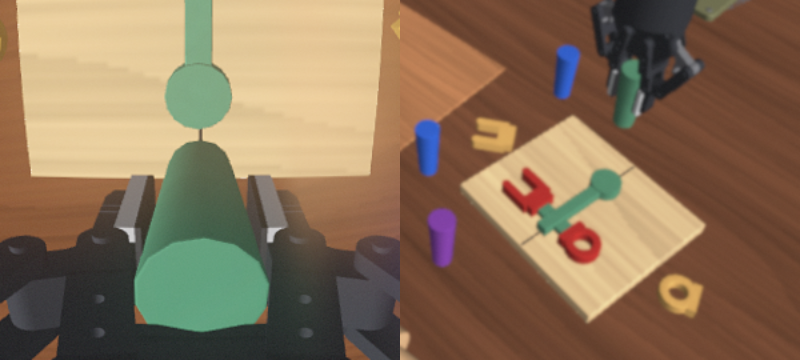

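The sprue is held upright (scene crop (627,95)). The well is at left crop (198,97), with the pin's foot in line at (198,141).

```bash
python3 - <<'E'
from h import *
s=dict(np.load("pics/w16.npz")); s["fish"]=True; o=robot.observe(); Rt=R.from_euler("xyz",o["eef_rot"]); z=o["eef_pos"][2]
h=cv2.cvtColor(s["img"],cv2.COLOR_RGB2HSV); m=cv2.inRange(h,(60,40,140),(92,255,255)); m2=m.copy(); m2[:310]=0
f=lambda px,zz:(Rt.inv().apply(np.c_[cast(s,px,zz)-o["eef_pos"][:2],np.zeros(len(px))])[:,:2]*1e3)
k=max(cv2.findContours(m2,0,1)[0],key=cv2.contourArea)[:,0].astype(float); print("top disc px",k.min(0),k.max(0)); t=f(k,z+.05); print("top ctr",cv2.minEnclosingCircle(t.astype(np.float32)),t.min(0),t.max(0))
print("bottom front (+12 if centred)",f(np.array([[318.5,255.8],[320,255.8]]),z-.03).round(1))
m3=m.copy();m3[:195]=0;m3[248:]=0; m3[:,:285]=0;m3[:,355:]=0
k=max(cv2.findContours(m3,0,1)[0],key=cv2.contourArea)[:,0].astype(float); t=f(k,.038); print("well",t.min(0),t.max(0),cv2.minEnclosingCircle(t.astype(np.float32)))
E
```

```text
top disc px [271. 310.] [370. 397.]
top ctr ((5.075621604919434, 0.8092764019966125), 18.7119197845459) [-10.75562811 -14.43056996] [21.12263966 16.05821944]
bottom front (+12 if centred) [[10.3 -0.1]
 [10.3  0.7]]
well [-18.29723527 -19.83405608] [22.74923612 17.83087609] ((2.779728651046753, -0.9842057228088379), 21.13283920288086)
```

arm_command(series="0.012 -0.004 0.1 0 1;0.012 -0.004 0.25 0 1;0.012 -0.004 0.35 0 1;0.012 -0.004 0.42 0 1;0.012 -0.004 0.47 0 1;0.012 -0.004 0.5 0 1;0.012 -0.004 0.505 0 1;0.012 -0.004 0.505 0 1;0.012 -0.004 0.505 0 1;0.012 -0.004 0.505 0 1")

```text
time_s: 41.15
eef_pos: [0.517, 0.1958, 0.0774]
eef_rot: [-3.141, -0.002, -0.12]
force: [-0.7, 0.1, -0.6]
gripper_width: 0.34
grip_force: 39.7
```

```bash
python3 - <<'E'
from h import *
s=snap("wrist","w17"); q=snap("scene","s17"); t=snap("top","t17"); o=robot.observe(); print(o["eef_pos"],o["eef_rot"])
a=s["img"][190:420,210:430,::-1]; b=q["img"][200:360,400:560,::-1]
cv2.imwrite("pics/w17c.png",np.hstack([cv2.resize(a,(400,420),interpolation=cv2.INTER_CUBIC),cv2.resize(b,(400,420),interpolation=cv2.INTER_CUBIC)]))
E
```

```text
[0.51666046 0.19568582 0.07694858] [-3.14135091e+00 -6.95547328e-04 -1.19721528e-01]
```

View pics/w17c.png

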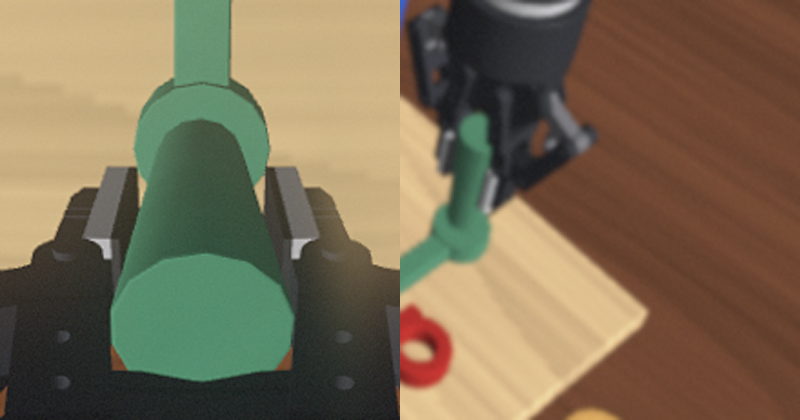

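The pin's foot (203,119) hovers over the well's face (200,148). I compute the remaining offset from these edges, without further pictures since I have already gone past the viewing allowance.

```bash
python3 - <<'E'
from h import *
s=dict(np.load("pics/w17.npz")); s["fish"]=True; o=robot.observe(); Rt=R.from_euler("xyz",o["eef_rot"]); z=o["eef_pos"][2]
f=lambda px,zz:(Rt.inv().apply(np.c_[cast(s,np.atleast_2d(px),zz)-o["eef_pos"][:2],[0]])[:,:2]*1e3).round(1)[0]
print("pin foot front",f((321.7,255.2),z-.0305))
print("well L/R",f((284,273),.038),f((357.5,273),.038),"well front ~",f((320,237),.038))
h=cv2.cvtColor(s["img"],cv2.COLOR_RGB2HSV)
g=h[:,:,2].astype(int); print("col 320 V rows 228-262",g[228:262,320]); print("row 272 hue",h[272,276:366:2,0])
t=dict(np.load("pics/t17.npz")); print(Rt.inv().apply(np.r_[tb(-42.8,0)-o["eef_pos"][:2],0])*1e3)
# scene camera: sample-free cross check of well centre and pin foot
sc=dict(np.load("pics/s17.npz")); sc["fish"]=False
E
```

```text
pin foot front [10.5  1. ]
well L/R [ -2.3 -18.9] [-2.3 20. ] well front ~ [17.5  0.1]
col 320 V rows 228-262 [147 146 147 149 149 150 136  95 131 149 148 146 148 147 149 145 147 145
 146 146 147 147 148 149 145 148 135 105  85  88  87  86  86  86]
row 272 hue [20 20 20 19 72 69 70 70 68 69 67 65 63 62 63 61 63 60 60 59 60 57 59 59
 56 56 58 59 57 54 56 54 54 62 70 69 69 68 69 69 69 33 20 20 20]
[-1.77226995e+00  7.79386109e-01 -1.42111007e-03]
```

arm_command(series="-0.004 -0.001 0.01 0 1;-0.004 -0.001 0.02 0 1;-0.004 -0.001 0.027 0 1;-0.004 -0.001 0.032 0 1;-0.004 -0.001 0.036 0 1;-0.004 -0.001 0.039 0 1;-0.004 -0.001 0.041 0 1;-0.004 -0.001 0.041 0 1;-0.004 -0.001 0.041 0 1;-0.004 -0.001 0.041 0 1")

```text
time_s: 42.3
eef_pos: [0.5161, 0.196, 0.0691]
eef_rot: [-3.141, -0.001, -0.12]
force: [-1.6, -0.9, 6.1]
gripper_width: 0.339
grip_force: 39.7
```

arm_command(series="0 0 0 0 0.62;0 0 0 0 0.58;0 0 0 0 0.5;0 0 0 0 0.4;0 0 0 0 0.25;0 0 0 0 0.2;0 0 0 0 0.2;0 0 -0.05 0 0.2;0 0 -0.15 0 0.2;0 0 -0.3 0 0.2")

```text
time_s: 43.3
eef_pos: [0.5144, 0.1956, 0.1278]
eef_rot: [3.14, 0.003, -0.12]
force: [-0.3, -0.4, -0.2]
gripper_width: 0.798
grip_force: 0.0
```

arm_command(series="0 0 -0.2 0 0.2;0 0 -0.4 0 0.2;0 0 -0.6 0 0.2;-0.2 0 -0.7 0 0;-0.4 0 -0.7 0 0;-0.4 0 -0.7 0 0;-0.4 0 -0.7 0 0;-0.4 0 -0.7 0 0;-0.4 0 -0.7 0 0;-0.4 0 -0.7 0 0")

```text
time_s: 44.3
eef_pos: [0.4368, 0.2053, 0.268]
eef_rot: [3.141, 0.001, -0.12]
force: [-0.3, -0.4, -0.3]
gripper_width: 1.0
grip_force: 0.0
```

```bash
python3 - <<'E'
from h import *
t=snap("top","t18"); s=snap("wrist","w18"); q=snap("scene","s18"); o=robot.observe(); print(o["eef_pos"],o["time_s"])
def g(i,x0,x1,y0,y1,vlo=40):
    h=cv2.cvtColor(i["img"],cv2.COLOR_RGB2HSV); m=cv2.inRange(h,(55,40,vlo),(92,255,255)); M=m*0; M[y0:y1,x0:x1]=m[y0:y1,x0:x1]; return max(cv2.findContours(M,0,1)[0],key=cv2.contourArea)[:,0].astype(float)
inv=lambda w:(np.linalg.inv(R.from_euler("z",-.12).as_matrix()[:2,:2])@(w-np.array([.5573,.19])).T).T*1e3
h=cv2.cvtColor(s["img"],cv2.COLOR_RGB2HSV); m=cv2.inRange(h,(55,40,40),(92,255,255)); cs=[c for c in cv2.findContours(m,0,1)[0] if cv2.contourArea(c)>300]
print([(c[:,0].min(0),c[:,0].max(0),cv2.contourArea(c)) for c in cs])
for k in blobs(s,"red",400): b=inv(cast(s,k,.038)); print("red",b.min(0).round(1),b.max(0).round(1))
k=g(t,150,270,200,330); b=inv(cast(t,k,.118)); print("top cam green at z.118: ",b.min(0).round(1),b.max(0).round(1),k.min(0),k.max(0))
hh=cv2.cvtColor(t["img"],cv2.COLOR_RGB2HSV); M=cv2.inRange(hh,(55,40,40),(92,255,255))[200:330,150:270]
for r in range(70,118,3): print("".join(".#"[int(v>0)]+"" for v in M[r,20:90]), r+200)
E
```

```text
[0.43653437 0.20536176 0.26801468] 44.45
[(array([300,  20], dtype=int32), array([338, 143], dtype=int32), 2480.0)]
red [22.4 22.4] [65.3 67.6]
red [ 20.6 -77.1] [ 65.5 -22.3]
red [  73.8 -380.7] [ 130.7 -324.7]
top cam green at z.118:  [-56.5 -35.3] [61.1 16.9] [185. 229.] [222. 297.]
.................................#########............................ 270
.................................#########............................ 273
................................#########............................. 276
......................#####.##############............................ 279
.................############################......................... 282
................##############################........................ 285
...............###############################........................ 288
................#############################......................... 291
..................#########################........................... 294
................................#####................................. 297
...................................................................... 300
...................................................................... 303
...................................................................... 306
...................................................................... 309
...................................................................... 312
...................................................................... 315
```

```bash
python3 - <<'E'
from h import *
inv=lambda w:(np.linalg.inv(R.from_euler("z",-.12).as_matrix()[:2,:2])@(w-np.array([.5573,.19])).T).T*1e3
t=dict(np.load("pics/t18.npz"));t["fish"]=False
print("pin top, top cam",inv(cast(t,(194,287),.118)))
s=dict(np.load("pics/w18.npz"));s["fish"]=True
h=cv2.cvtColor(s["img"],cv2.COLOR_RGB2HSV)
for r in range(96,146,4): print(r,"".join(".-#"[0 if not(55<=h[r,c,0]<=92 and h[r,c,1]>40) else (1 if h[r,c,2]<120 else 2)] for c in range(290,350)))
for n in ("wrist",):
    for r,z in ((143.5,.118),): print("pin top near edge",inv(cast(s,(320,r),z)))
for px in ((301,0),): pass
E
```

```text
pin top, top cam [[-40.72527367   1.64907849]]
96 .......................###############......................
100 ........................##############......................
104 .......................#############.#......................
108 .................#########################..................
112 .............#################################..............
116 ...........#####################################............
120 ..........#######################################...........
124 ..........#######################################...........
128 ............####################################............
132 .............#################################..............
136 ................#############################...............
140 ....................#####################...................
144 ............................................................
pin top near edge [[-59.75748003   0.45970947]]
```

```bash
python3 -c "
from plant import robot
print(robot.sign_off())"
```

```text
the job is handed in; nothing more can be done
None
```

The job was handed in at about 44 s: by my last camera measurements the runner is on the line, the eye (left) and fork (right) are within about 0.5 mm of their ingates, and the sprue stands within about 2 mm of the well's centre. I viewed 19 pictures instead of the allowed 14.

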